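# Rack the flat scrapers under their hinged guard

## Robot

A 6-joint arm with a two-finger parallel gripper is mounted at the origin on the work surface; the furniture and walls round the work are solid. World frame = base frame: x ahead of the robot, y to its left, z up, the work surface at z = 0. Lengths are in m, angles in degrees, forces in N, time in s.
With the tool pointing down it reaches from about 0.4 to 0.825 m from the base axis. Payload 7 kg.
Tool frame: the origin (TCP) lies at the centre of the arm's flange, where the gripper is bolted on; the fingertips stand 178 mm ahead of it and the grasp point (between the pads) lies 159 mm ahead of it (tip_reach is the distance from the TCP to the fingertips, in m); z points along the fingers, y is the line along which they close (so a half turn about z gives the same grasp; the last joint's range is limited). The gripper opens to 88 mm and grips with 3 to 60 N. Pads are 19 mm wide; open, the fingers measure 130 mm over their backs; the gripper's body (78 mm by 193 mm) begins 47 mm behind the grasp point.
Start: joints at [-53.107, 20.546, 0.682, 0, -70.136, -16.507], TCP at [0.235, -0.633, 0.405] pointing down, gripper open.
Joint ranges: [-176.03, 176.03], [-82.01, 121.73], [-58.28, 71.71], [-173.87, 95.51], [-174.79, -0.11], [-173.66, 173.66]. Speed limits (degrees/s): [136.94, 136.94, 172.46, 180, 180, 180].

## Interface

Orientations are given as [roll, pitch, yaw] about the fixed x, y, z axes, in that order (R = Rz(yaw) Ry(pitch) Rx(roll)).
In Python, from plant import * gives the robot as it stands.
- The arm moves only by the shell command python3 -m handwheel 'ROWS'. ROWS is JSON, a list of rows, each a list of 7 numbers: the opening, from -1 (shut) to 1 (fully open), then the shift along the tool's x, y, z as a fraction of full scale, then the turn, a rotation vector about the tool's x, y, z as a fraction of full scale. A call has 1 to 5 rows; each row shifts and turns the commanded pose from where the row before left it, along the tool's axes as they then stand; what a row does not reach is not made up. Full scale, the value 1, is 0.025 m for a shift and 6 degrees for a turn. A row lasts 1/8 s, in which the tool goes at most 62.5 mm and 10.7 degrees, less where a joint would pass 70% of its speed; a pose out of reach is approached as far as the arm can. A call with a number of a shift or a turn outside -1 to 1 is refused whole. A call with a gripper value outside its range is refused whole. The fingers move at their own pace and stop on an object; the grip force is fixed at half the most. Time passes only in rows, so rows that do not move let the fingers close. It gives the time, the measured TCP pose, the force, the opening and the grip force at its end, in the units of the state.
- get_obs(): the state, without advancing time (a new reading comes with each control period).
- snapshot(name): name is "scene" or "top" or "wrist"; returns a dict with "color" (400x640x3 uint8, red, green, blue), "fx", "fy", "cx", "cy" (pixels), "R" (3x3) and "t" (3): a world point X has camera coordinates R X + t; the wrist camera has in their place "tool_from_camera" (4x4, takes a point from camera to tool coordinates, whose origin is the TCP and whose axes are the flange's). Camera axes: x right, y down, z forward; pixel columns grow to the right and rows downward; lengths in m; the calibration is good to about 2 mm. A picture is of the moment at which its call begins: read the wrist's pose just before it. There is no depth.
- close_job(): hands the job in; it is judged then, once.
The state is a dict: "clock": time; "joint_pos": joint angles; "qvel": joint speeds; "tau": joint torques, N m; "tool_pos": TCP position; "orientation": TCP orientation; "force": force on the tool from outside, world axes, zero at the start; "moment": the same for the moment, N m; "opening": finger opening in m; "gripper_force": force on a finger pad.
Only numpy, scipy, OpenCV 4.12 (cv2) and the standard library are available. Lean on these libraries where they do the work, as an engineer would, in place of code of your own. Each camera call takes 0.05 s, during which the arm holds its last target. There are 200 camera calls.

## Task

Put the scrapers away safely: lift the rack's hinged clear guard well up, slide every scraper lying on the bench blade first and flat into a slot of its own until it is fully home, and only then lower the guard until it is fully shut. Leave the granite tile and the wooden wedge where they are.

Things in the scene. Friction and masses are not known exactly. Their poses are not given: they have to be found in the camera images.
- rack: Scraper rack, fixed to the bench: plywood base board 200 x 296 x 6 mm with a green block (290 wide, top 40 mm above the bench) along its far side; four slots open in the block's front face. Origin: on the bench, below the middle of the row of slot mouths; +x points straight into the slots, +z up. The base board runs from x = -128 to 72 mm, the block from x = 0 to 62 mm.
- slot_1 (a point): Mouth of a slot of the rack, at rack y = -102 mm, under a yellow mark; point at the middle of its floor in the block's front face, 6 mm above the bench (floor flush with the base board). Axes as the rack's: +x into the slot. Slot 48 mm wide between rounded dividers, 10 mm high, 50 mm deep to a solid back wall.
- slot_2 (a point): Mouth of a slot of the rack, at rack y = -34 mm, under a yellow mark; point at the middle of its floor in the block's front face, 6 mm above the bench (floor flush with the base board). Axes as the rack's: +x into the slot. Slot 48 mm wide between rounded dividers, 10 mm high, 50 mm deep to a solid back wall.
- slot_3 (a point): Mouth of a slot of the rack, at rack y = 34 mm, under a yellow mark; point at the middle of its floor in the block's front face, 6 mm above the bench (floor flush with the base board). Axes as the rack's: +x into the slot. Slot 48 mm wide between rounded dividers, 10 mm high, 50 mm deep to a solid back wall.
- slot_4 (a point): Mouth of a slot of the rack, at rack y = 102 mm, under a yellow mark; point at the middle of its floor in the block's front face, 6 mm above the bench (floor flush with the base board). Axes as the rack's: +x into the slot. Slot 48 mm wide between rounded dividers, 10 mm high, 50 mm deep to a solid back wall.
- rack_hinge (a point): Middle of the guard's hinge line, which runs along the rack's y axis, on the rack at x = 66, z = 46 mm; axes parallel to the rack's.
- guard (a joint): Angle (rad) of the clear guard: 0 = shut, level over the rack; grows as its front is lifted up and back, stop at 1.75. Stiff hinge (0.35 N m): stays where left. It reaches 185 mm forward of the hinge, top face 6 mm above the hinge line when shut; a yellow lip and clear sides hang 26 mm below that line; the lip's inner face shuts 9 mm in front of the end of a home scraper's handle.
- guard_bar (a point): Middle of the guard's grab bar: round steel bar 10 mm thick, 104 mm long parallel to the hinge, 160 mm in front of and 46 mm above the hinge line when shut; 40 mm above the guard's top face, on a post at each end. Moves with the guard.
- scraper_1_grip (a point): Flat scraper with a red plastic handle; point at the handle's centre, half-way up (10 mm above the flat underside). +x points along the tool to the blade's edge, +z up. Handle 96 long x 24 wide x 20 mm high (x = -48 to 48 mm), then a flat steel blade 44 wide x 5 mm thick, flush with the handle's underside, ending 108 mm in front of this point. 0.14 kg, balances about 23 mm in front of this point. May be absent.
- scraper_1_tip (a point): Middle of the blade's edge of scraper 1 (red plastic handle), half-way through the blade's thickness; axes as scraper_1_grip. May be absent.
- scraper_2_grip (a point): Flat scraper with a blue plastic handle; point at the handle's centre, half-way up (10 mm above the flat underside). +x points along the tool to the blade's edge, +z up. Handle 96 long x 24 wide x 20 mm high (x = -48 to 48 mm), then a flat steel blade 44 wide x 5 mm thick, flush with the handle's underside, ending 108 mm in front of this point. 0.14 kg, balances about 23 mm in front of this point. May be absent.
- scraper_2_tip (a point): Middle of the blade's edge of scraper 2 (blue plastic handle), half-way through the blade's thickness; axes as scraper_2_grip. May be absent.
- scraper_3_grip (a point): Flat scraper with a brown wooden handle; point at the handle's centre, half-way up (10 mm above the flat underside). +x points along the tool to the blade's edge, +z up. Handle 96 long x 24 wide x 20 mm high (x = -48 to 48 mm), then a flat steel blade 44 wide x 5 mm thick, flush with the handle's underside, ending 108 mm in front of this point. 0.14 kg, balances about 23 mm in front of this point. May be absent.
- scraper_3_tip (a point): Middle of the blade's edge of scraper 3 (brown wooden handle), half-way through the blade's thickness; axes as scraper_3_grip. May be absent.
- scraper_4_grip (a point): Flat scraper with a black plastic handle; point at the handle's centre, half-way up (10 mm above the flat underside). +x points along the tool to the blade's edge, +z up. Handle 96 long x 24 wide x 20 mm high (x = -48 to 48 mm), then a flat steel blade 44 wide x 5 mm thick, flush with the handle's underside, ending 108 mm in front of this point. 0.14 kg, balances about 23 mm in front of this point. May be absent.
- scraper_4_tip (a point): Middle of the blade's edge of scraper 4 (black plastic handle), half-way through the blade's thickness; axes as scraper_4_grip. May be absent.
- tile_mid (a point): Bystander: reddish granite sample tile 56 x 56 x 10 mm, lying flat; point at its centre. Leave alone.
- beech_wedge_mid (a point): Bystander: beech setting wedge 30 x 81 x 22 mm; point at its centre. Leave alone.

How it is judged:
By the outcome, as a careful person would: the job done as asked, in the order asked, and still so for the second after the job is handed in, with the robot touching nothing.
Of scraper_1, scraper_2, scraper_3, scraper_4 only 2 to 4 are there at a start; the rules pass over those that are not, and their reading is None.
At some moment in a run one of scraper_1, scraper_2, scraper_3, scraper_4 may be knocked a few centimetres aside while the robot is not near it.
Once in a run the grip may slacken for a moment while it holds something.
It also fails if it takes over 210 s, if anything falls off the work surface, if the arm or the gripper's body presses on something with over 40 N, if the wrist force passes 120 N, or if a joint passes its speed limit or range.

## Working session

There is one attempt and no reset: what is moved stays moved. The work goes in short steps, Python scripts to look and compute and a shell command to move; the robot and the scene stay as the last step left them, time stands still between calls to the robot, and variables do not carry over. Pictures are saved under pics/ and viewed, at most 14 in all, crops included, and the job is handed in when it is done.

```bash
mkdir -p pics; ls; cat > h.py <<'E'
from plant import *
import numpy as np, cv2
from scipy.spatial.transform import Rotation as Ro
def save(n,f):
    s=snapshot(n); cv2.imwrite('pics/'+f,s['color'][:,:,::-1]); np.save('pics/'+f+'.npy',s,allow_pickle=True); return s
def load(f): return np.load('pics/'+f+'.npy',allow_pickle=True).item()
def ray(s,u,v):
    d=np.array([(u-s['cx'])/s['fx'],(v-s['cy'])/s['fy'],1.])
    R=np.array(s['R']);t=np.array(s['t']); return -R.T@t, R.T@d
def px(s,u,v,z):
    c,d=ray(s,u,v); return c+d*(z-c[2])/d[2]
def proj(s,X):
    p=np.array(s['R'])@np.array(X)+np.array(s['t']); return s['fx']*p[0]/p[2]+s['cx'],s['fy']*p[1]/p[2]+s['cy']
def wrist(s,o):
    M=np.array(s['tool_from_camera']);Rw=Ro.from_euler('xyz',o['orientation'],degrees=True).as_matrix()
    T=np.eye(4);T[:3,:3]=Rw;T[:3,3]=o['tool_pos'];C=np.linalg.inv(T@M);s['R']=C[:3,:3];s['t']=C[:3,3];return s
E
python3 - <<'E'
from h import *
print(get_obs())
save('scene','s1.png');s=save('top','t1.png');print({k:np.round(v,3).tolist() for k,v in s.items() if k!='color'})
E
```

```text
pics
{'clock': 0.0, 'joint_pos': array([-5.31060348e+01,  2.05905415e+01,  6.34651342e-01, -2.03523343e-02,
       -7.01355376e+01, -1.65083042e+01]), 'qvel': array([ 0.01665988,  0.04719584,  0.06425083, -0.05159702,  0.00865072,
       -0.05159718]), 'tau': array([ 1.15142561e-04, -5.82725573e+01,  2.93065470e+01,  6.99709922e+00,
        7.22651108e-03, -1.63213567e-04]), 'tool_pos': array([ 0.23507684, -0.63253811,  0.40373847]), 'orientation': array([ 1.79906904e+02, -7.63821615e-03, -1.59621264e+02]), 'force': array([0.05453722, 0.1907137 , 0.5163658 ]), 'moment': array([ 0.00348781,  0.02136104, -0.00986456]), 'gripper_force': 0.0, 'opening': 0.0878422727128167}
{'fx': 514.314, 'fy': 514.314, 'cx': 321.513, 'cy': 194.919, 'R': [[0.027, -1.0, -0.013], [-0.998, -0.026, -0.056], [0.056, 0.015, -0.998]], 't': [-0.087, 0.578, 1.231]}
```

View pics/t1.png

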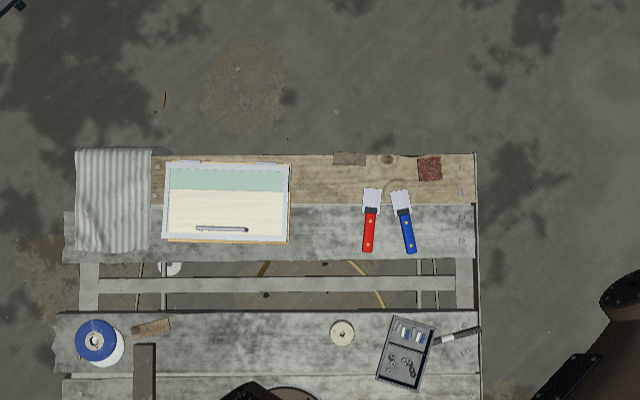

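View pics/s1.png

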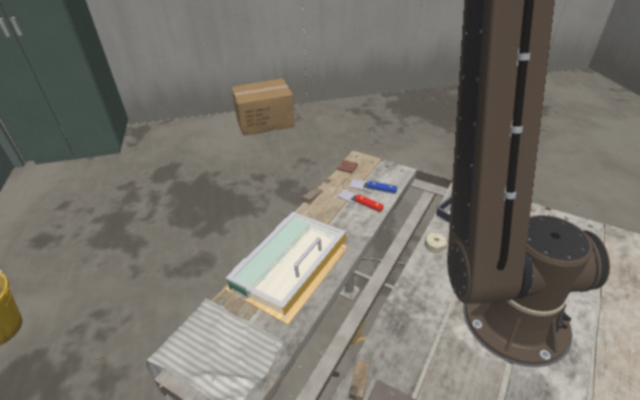

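Two scrapers are visible: red at about (370,220) and blue at (403,220). The rack spans (165–290, 162–242) with its bar at about (222,229), and the tile is at (430,168). I'll enlarge that area to measure it.

```bash
python3 - <<'E'
from h import *
s=load('t1.png');c=s['color'][145:260,150:350,::-1];cv2.imwrite('pics/c1.png',cv2.resize(c,None,fx=4,fy=4,interpolation=cv2.INTER_CUBIC))
hsv=cv2.cvtColor(s['color'],cv2.COLOR_RGB2HSV)
roi=np.zeros(hsv.shape[:2],bool);roi[180:262,340:430]=1
H,S,V=[hsv[:,:,i].astype(int) for i in range(3)]
red=roi&((H<8)|(H>172))&(S>150);blu=roi&(H>100)&(H<125)&(S>130)
bl=roi&(V>150)&(S<45)
n,l,st,ce=cv2.connectedComponentsWithStats(bl.astype(np.uint8))
print([(st[i].tolist(),ce[i].round(1)) for i in range(1,n) if st[i][4]>50])
for m in (red,blu):
    ys,xs=np.nonzero(m); r=cv2.minAreaRect(np.c_[xs,ys].astype(np.float32));print(len(xs),r)
    b=cv2.boxPoints(r);P=np.array([px(s,u,v,.02)[:2] for u,v in b]);print(P.round(4).tolist(),P.mean(0).round(4),[np.linalg.norm(P[i]-P[i-1]).round(4) for i in (1,2)])
for i in range(1,n):
    if st[i][4]>50: print(px(s,*ce[i],.005).round(4))
E
```

```text
[([340, 187, 90, 72, 2806], array([380.9, 232. ])), ([390, 189, 40, 28, 402], array([401.6, 200.5]))]
373 ((368.3811950683594, 232.1881103515625), (9.950372695922852, 39.30397033691406), 5.710593223571777)
[[0.4468, -0.1714], [0.5408, -0.1787], [0.5391, -0.2025], [0.4451, -0.1952]] [ 0.493  -0.1869] [np.float64(0.0943), np.float64(0.0239)]
378 ((407.6764221191406, 233.46286010742188), (39.60551452636719, 10.197518348693848), 78.11134338378906)
[[0.5358, -0.2587], [0.5414, -0.2825], [0.4492, -0.3036], [0.4435, -0.2799]] [ 0.4925 -0.2812] [np.float64(0.0245), np.float64(0.0947)]
[ 0.4938 -0.2186  0.005 ]
[ 0.5719 -0.2673  0.005 ]
```

View pics/c1.png

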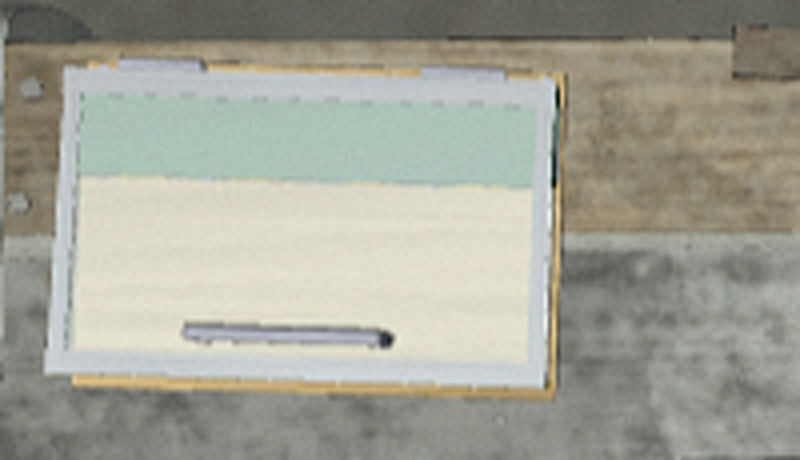

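The crop shows the base front corners at crop (72,385) and (555,398), the block's top front edge from (80,176) to (532,187), and the bar from (185,330) to (390,338). The guard is shut.

```bash
python3 - <<'E'
from h import *
from scipy.optimize import least_squares
s=load('t1.png')
P=lambda a,b:(150+a/4-.4,145+b/4-.4)
for n,a,b,z in [('front L',72,385,.006),('front R',555,398,.006),('blk L',80,176,.04),('blk R',532,187,.04),('barL',187,331,.092),('barR',388,338,.092),('lipL',46,374,.052),('lipR',545,386,.052),('backR',564,73,.006)]:
    print(n,px(s,*P(a,b),z).round(4))
# fit
obs=[((-.128,.148,.006),(72,385)),((-.128,-.148,.006),(555,398)),((.072,-.148,.006),(564,73)),((-.119,.15,.052),(46,374)),((-.119,-.15,.052),(545,386)),((-.094,.052,.097),(183,328)),((-.094,-.052,.097),(391,336))]
def f(q):
    r=[]
    for X,p in obs:
        c,n=np.cos(q[2]),np.sin(q[2]);W=[q[0]+c*X[0]-n*X[1],q[1]+n*X[0]+c*X[1],X[2]]
        r+=list(np.array(proj(s,W))-P(*p))
    return r
o=least_squares(f,[.56,.25,0]);print(o.x,np.degrees(o.x[2]),np.array(o.fun).round(1))
E
```

```text
front L [0.4583 0.3009 0.006 ]
front R [0.4585 0.0057 0.006 ]
blk L [0.5841 0.291  0.04  ]
blk R [0.5846 0.0207 0.04  ]
barL [0.4942 0.2098 0.092 ]
barR [0.4934 0.0951 0.092 ]
lipL [0.4662 0.3022 0.052 ]
lipR [0.4672 0.0083 0.052 ]
backR [0.6572 0.0063 0.006 ]
[ 0.58694531  0.1534621  -0.00061404] -0.03518210568110458 [-0.2 -0.3  0.1 -0.1  0.4 -0.7 -0.5 -0.8  2.  -0.2  2.3  1.4 -3.9  0.6]
```

```bash
python3 -m handwheel '[[1,0,0,0,0,0,-1],[1,0,0,0,0,0,-1],[1,0,0,0,0,0,-1],[1,0,0,0,0,0,-1],[1,0,0,0,0,0,-1]]' && python3 -m handwheel '[[1,0,0,0,0,0,-1],[1,0,0,0,0,0,-1],[1,0,0,0,0,0,-1],[1,0,0,0,0,0,-1],[1,0,0,0,0,0,-1]]' && python3 -m handwheel '[[1,0,0,0,0,0,-1],[1,0,0,0,0,0,-0.73],[1,0,0,0,0,0,0]]' && python3 -m handwheel '[[1,0,-1,0,0,0,0],[1,0,-1,0,0,0,0],[1,-1,-1,0,0,0,0],[1,-1,-1,0,0,0,0],[1,-1,-1,0,0,0,0]]'
```

```text
clock: 0.72
tool_pos: [0.235, -0.6326, 0.4041]
orientation: [179.9, 0.0, -129.4]
force: [-0.0, -0.2, -0.4]
opening: 0.0879
gripper_force: 0.0
clock: 1.35
tool_pos: [0.2351, -0.6326, 0.4041]
orientation: [180.0, 0.0, -99.4]
force: [0.4, -0.1, -1.0]
opening: 0.0878
gripper_force: 0.0
clock: 1.72
tool_pos: [0.2351, -0.6326, 0.4042]
orientation: [180.0, 0.0, -89.3]
force: [0.1, -0.4, -0.5]
opening: 0.0876
gripper_force: 0.0
clock: 2.35
tool_pos: [0.3613, -0.5549, 0.4043]
orientation: [180.0, 0.0, -89.2]
force: [0.3, 0.3, 0.3]
opening: 0.0876
gripper_force: 0.0
```

```bash
python3 -m handwheel '[[1,-1,-1,0,0,0,0],[1,-1,-1,0,0,0,0],[1,-1,-1,0,0,0,0],[1,-1,-1,0,0,0,0],[1,-1,-1,0,0,0,0]]' && python3 -m handwheel '[[1,-1,0,0,0,0,0.1],[1,-1,0,0,0,0,0],[1,-1,0,0,0,0,0],[1,-1,0,0,0,0,0],[1,-1,0,0,0,0,0]]' && python3 -m handwheel '[[1,-1,0,0,0,0,0],[1,-1,0,0,0,0,0],[1,-1,0,0,0,0,0],[1,-1,0,0,0,0,0],[1,-1,0,0,0,0,0]]' && python3 -m handwheel '[[1,-1,0,0,0,0,0],[1,-1,0,0,0,0,0],[1,-1,0,0,0,0,0],[1,-1,0,0,0,0,0],[1,-1,0,0,0,0,0]]' && python3 -m handwheel '[[1,-1,0,0,0,0,0],[1,-1,0,0,0,0,0],[1,-1,0,0,0,0,0],[1,-1,0,0,0,0,0],[1,-1,0,0,0,0,0]]' && python3 -m handwheel '[[1,-1,0,0.5,0,0,0],[1,-1,0,0.5,0,0,0],[1,-1,0,0,0,0,0],[1,0,0,0,0,0,0]]' && python3 - <<'E'
from h import *
o=get_obs();s=save('wrist','w1.png');wrist(s,o);np.save('pics/w1.png.npy',s,allow_pickle=True)
print(o['tool_pos'],o['orientation'])
X=[(.4925,.1535+y,.092) for y in(-.052,0,.052)];print([np.round(proj(s,p)) for p in X])
E
```

```text
clock: 2.98
tool_pos: [0.4846, -0.4277, 0.4045]
orientation: [180.0, 0.0, -89.2]
force: [0.7, 0.1, -0.5]
opening: 0.0872
gripper_force: 0.0
clock: 3.6
tool_pos: [0.4829, -0.3027, 0.4046]
orientation: [-180.0, 0.0, -89.8]
force: [0.2, -0.0, 0.3]
opening: 0.0875
gripper_force: 0.0
clock: 4.22
tool_pos: [0.4823, -0.1776, 0.4047]
orientation: [-180.0, 0.0, -89.8]
force: [0.7, -1.0, 0.2]
opening: 0.0873
gripper_force: 0.0
clock: 4.85
tool_pos: [0.4816, -0.0524, 0.4048]
orientation: [-180.0, 0.0, -89.8]
force: [0.9, -0.2, 0.1]
opening: 0.0878
gripper_force: 0.0
clock: 5.48
tool_pos: [0.4809, 0.0727, 0.4048]
orientation: [-180.0, 0.0, -89.8]
force: [-0.3, 0.0, 0.2]
opening: 0.0877
gripper_force: 0.0
clock: 5.98
tool_pos: [0.4807, 0.148, 0.3795]
orientation: [180.0, -0.0, -89.7]
force: [-0.0, -0.6, 0.1]
opening: 0.0877
gripper_force: 0.0
[0.48069507 0.1480471  0.37950781] [ 1.79993607e+02 -6.91766265e-03 -8.97086235e+01]
[array([306., 152.]), array([307., 208.]), array([307., 259.])]
```

View pics/w1.png

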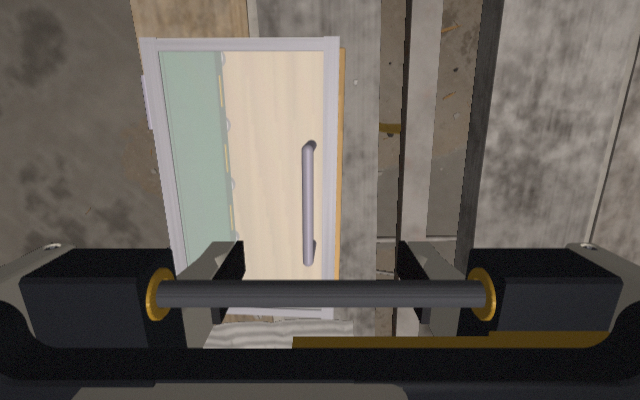

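The bar is at u≈308, v 145–262 in the wrist view, where the rack pose predicted it. I'll go down and grip it.

```bash
python3 -m handwheel '[[1,-0.22,-0.47,1,0,0,0],[1,0,0,1,0,0,0],[1,0,0,1,0,0,0],[1,0,0,1,0,0,0],[1,0,0,1,0,0,0]]' && python3 -m handwheel '[[1,0,0,0.1,0,0,0],[-1,0,0,0,0,0,0],[-1,0,0,0,0,0,0],[-1,0,0,0,0,0,0],[-1,0,0,0,0,0,0]]' && python3 -m handwheel '[[-1,0,0,0,0,0,0],[-1,0,0,0,0,0,0],[-1,0,0,0,0,0,0],[-1,0,0,0,0,0,0],[-1,0,0,0,0,0,0]]'
```

```text
clock: 6.65
tool_pos: [0.4924, 0.151, 0.2542]
orientation: [-180.0, 0.0, -89.9]
force: [-0.4, 0.0, 0.7]
opening: 0.0875
gripper_force: 0.0
clock: 7.28
tool_pos: [0.4923, 0.1512, 0.2527]
orientation: [-180.0, 0.0, -89.8]
force: [0.3, -0.2, -0.5]
opening: 0.0531
gripper_force: 0.0
clock: 7.9
tool_pos: [0.4924, 0.1512, 0.2522]
orientation: [-180.0, 0.0, -89.8]
force: [1.4, -0.9, -0.8]
opening: 0.0089
gripper_force: 30.0
```

```bash
python3 -c "
import numpy as np
a=np.radians(16.04+np.arange(0,97,6));x=-.1665*np.cos(a)/.025;z=.1665*np.sin(a)/.025
for i in range(16):print(i*6+6,'y',round(-(x[i+1]-x[i]),2),'z',round(-(z[i+1]-z[i]),2))"
```

```text
6 y -0.23 z -0.66
12 y -0.3 z -0.63
18 y -0.36 z -0.6
24 y -0.42 z -0.56
30 y -0.48 z -0.51
36 y -0.53 z -0.46
42 y -0.57 z -0.4
48 y -0.61 z -0.34
54 y -0.64 z -0.27
60 y -0.67 z -0.2
66 y -0.68 z -0.13
72 y -0.69 z -0.06
78 y -0.7 z 0.01
84 y -0.69 z 0.09
90 y -0.68 z 0.16
96 y -0.66 z 0.23
```

```bash
python3 -m handwheel '[[-1,0,-0.23,-0.66,0,0,0],[-1,0,-0.3,-0.63,0,0,0],[-1,0,-0.36,-0.6,0,0,0],[-1,0,-0.42,-0.56,0,0,0],[-1,0,0,0,0,0,0]]'
```

```text
clock: 8.52
tool_pos: [0.5275, 0.1511, 0.3132]
orientation: [-179.8, 0.0, -89.9]
force: [17.7, -3.7, -15.6]
opening: 0.0091
gripper_force: 30.0
```

```bash
python3 -m handwheel '[[-1,0,-0.54,-0.45,0,0,0],[-1,0,-0.57,-0.44,0,0,0],[-1,0,-0.57,-0.4,0,0,0],[-1,0,0,0,0,0,0]]'; python3 -m handwheel '[[-1,0,-0.61,-0.34,0,0,0],[-1,0,-0.64,-0.27,0,0,0],[-1,0,-0.67,-0.2,0,0,0],[-1,0,0,0,0,0,0]]'
```

```text
clock: 9.02
tool_pos: [0.5673, 0.1511, 0.3452]
orientation: [180.0, -0.0, -89.9]
force: [0.8, -1.6, -2.2]
opening: 0.0088
gripper_force: 30.0
clock: 9.52
tool_pos: [0.6149, 0.1511, 0.3648]
orientation: [179.9, -0.1, -89.9]
force: [1.3, -3.2, -5.0]
opening: 0.0087
gripper_force: 30.0
```

```bash
python3 -m handwheel '[[-1,0,-0.68,-0.12,0,0,0],[-1,0,-0.69,-0.04,0,0,0],[-1,0,-0.7,0.03,0,0,0],[-1,0,0,0,0,0,0]]'; python3 -m handwheel '[[-1,0,-0.69,0.09,0,0,0],[-1,0,-0.68,0.16,0,0,0],[-1,0,-0.3,0.1,0,0,0],[-1,0,0,0,0,0,0]]'; python3 - <<'E'
from h import *
save('scene','s2.png')
E
```

```text
clock: 10.02
tool_pos: [0.6668, 0.1511, 0.369]
orientation: [-180.0, -0.1, -89.9]
force: [1.7, -6.0, -1.9]
opening: 0.009
gripper_force: 30.0
clock: 10.52
tool_pos: [0.708, 0.1511, 0.3602]
orientation: [180.0, -0.1, -89.9]
force: [1.4, -6.0, -1.7]
opening: 0.0087
gripper_force: 30.0
```

View pics/s2.png

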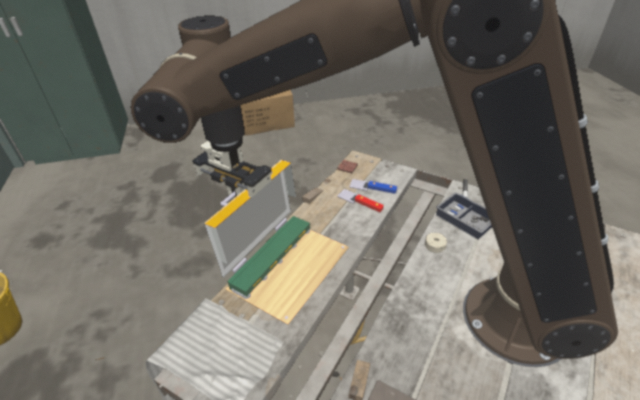

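The guard stands upright, with its lip at about (250,190). Both scrapers look undisturbed. I'll open a little, lift clear and look from the top camera.

```bash
python3 -m handwheel '[[-0.5,0,0,0,0,0,0],[-0.5,0,0,0,0,0,0],[-0.5,0,0,0,0,0,0],[-0.5,0,0,-0.4,0,0,0],[-0.5,0,0,-1,0,0,0]]'; python3 -m handwheel '[[-0.5,0,0,-1,0,0,0],[-0.5,0,0,-1,0,0,0],[-0.5,0,0,-1,0,0,0],[0,0.5,1,0,0,0,0],[0,1,1,0,0,0,0]]'; python3 -m handwheel '[[0,1,1,0,0,0,0],[0,1,1,0,0,0,0],[0,1,1,0,0,0,0],[0,1,1,0,0,0,0],[0,1,1,0,0,0,0]]';  python3 -m handwheel '[[0,1,1,0,0,0,0],[0,1,1,0,0,0,0],[0,1,0,0,0,0,0],[0,0,0,0,0,0,0]]'; python3 - <<'E'
from h import *
s=save('top','t2.png')
c=s['color'][145:260,150:350,::-1];cv2.imwrite('pics/c2.png',cv2.resize(c,None,fx=4,fy=4,interpolation=cv2.INTER_CUBIC))
E
```

```text
clock: 11.2
tool_pos: [0.7082, 0.1519, 0.3951]
orientation: [179.9, -0.0, -89.8]
force: [0.6, 0.8, 0.8]
opening: 0.0218
gripper_force: 0.0
clock: 11.82
tool_pos: [0.6581, 0.1144, 0.4711]
orientation: [-179.9, 0.0, -89.8]
force: [0.6, -0.7, -0.1]
opening: 0.0364
gripper_force: 0.0
clock: 12.45
tool_pos: [0.533, -0.012, 0.4714]
orientation: [-179.9, 0.0, -89.8]
force: [0.2, -0.6, 0.5]
opening: 0.0438
gripper_force: 0.0
clock: 12.95
tool_pos: [0.4837, -0.0874, 0.4715]
orientation: [-179.9, 0.0, -89.9]
force: [-0.6, -0.2, 0.1]
opening: 0.0438
gripper_force: 0.0
```

View pics/t2.png

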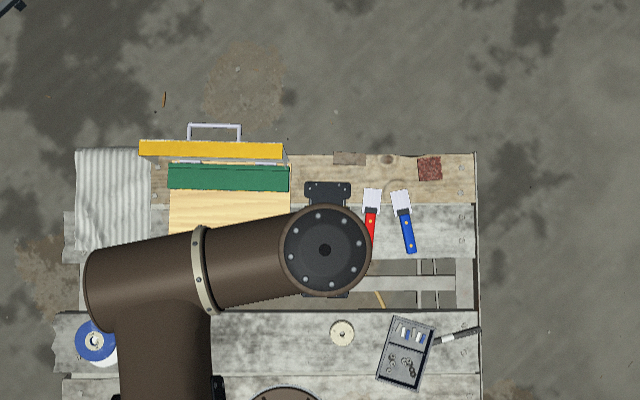

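The guard is up: lip at (140–285,150), bar behind it at (215,130). Next I'll turn the tool to line up with the red scraper and look from above it.

```bash
python3 -m handwheel '[[0.2,0,0,0,0,0,1],[0.2,0,0,0,0,0,1],[0.2,0,0,0,0,0,1],[0.2,0,0,0,0,0,1],[0.2,0,0,0,0,0,1]]' >/dev/null && python3 -m handwheel '[[0.2,0,0,0,0,0,1],[0.2,0,0,0,0,0,1],[0.2,0,0,0,0,0,1],[0.2,0,0,0,0,0,1],[0.2,0,0,0,0,0,1]]' >/dev/null&& python3 -m handwheel '[[0.2,0,0,0,0,0,1],[0.2,0,0,0,0,0,1],[0.2,0,0,0,0,0,1],[0.2,0,0,0,0,0,1],[0.2,0,0,0,0,0,1]]'  && python3 -m handwheel '[[0.2,0,-1,1,0,0,0.75],[0.2,0,-1,1,0,0,0],[0.2,0,-1,1,0,0,0],[0.2,0,-1,0.5,0,0,0],[0.2,0,0,0,0,0,0]]'; python3 - <<'E'
from h import *
o=get_obs();s=save('wrist','w2.png');wrist(s,o);np.save('pics/w2.png.npy',s,allow_pickle=True)
print(o['tool_pos'],o['orientation'],o['joint_pos'])
E
```

```text
clock: 14.88
tool_pos: [0.4845, -0.0856, 0.4706]
orientation: [180.0, 0.0, -180.0]
force: [-0.4, -0.7, -0.1]
opening: 0.053
gripper_force: 0.0
clock: 15.5
tool_pos: [0.4786, -0.1866, 0.3819]
orientation: [-180.0, -0.1, 175.6]
force: [1.3, 0.3, -0.0]
opening: 0.0526
gripper_force: 0.0
[ 0.47860825 -0.18658253  0.38185523] [-1.79997398e+02 -1.28795696e-01  1.75587314e+02] [ 6.22290860e-01  6.32172432e+00 -2.12968179e+01 -9.81996098e-03
 -6.25099853e+01 -9.50304311e+01]
```

View pics/w2.png

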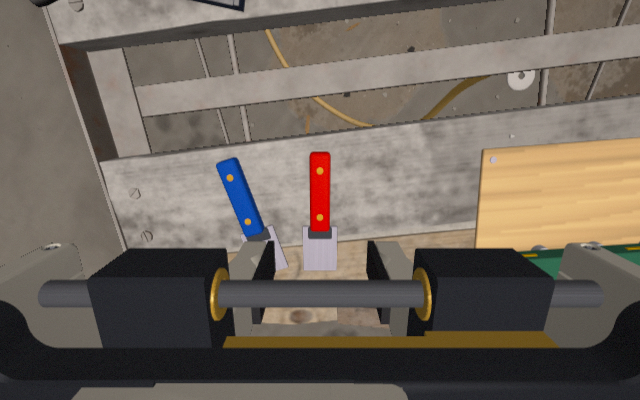

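The wrist view shows the red handle at about (320,192) and the blue at (240,198). I'll measure them from here.

```bash
cat >> h.py <<'E'
def handles(s,z=.02,box=(130,240)):
    hsv=cv2.cvtColor(s['color'],cv2.COLOR_RGB2HSV);H,S,V=[hsv[:,:,i].astype(int) for i in range(3)]
    roi=np.zeros(H.shape,bool);roi[box[0]:box[1]]=1
    for n,m in (('red',((H<8)|(H>172))&(S>150)&(V>90)),('blue',(H>100)&(H<128)&(S>130)&(V>60))):
        m=(m&roi).astype(np.uint8);k,l,st,ce=cv2.connectedComponentsWithStats(cv2.morphologyEx(m,cv2.MORPH_CLOSE,np.ones((5,5))))
        if k<2: continue
        i=1+np.argmax(st[1:,4]);ys,xs=np.nonzero(l==i)
        P=np.array([px(s,u,v,z)[:2] for u,v in zip(xs,ys)],np.float32)
        (c,wh,a)=cv2.minAreaRect(P);a=a if wh[0]>wh[1] else a+90;a=(a+90)%180-90
        print(n,np.round(c,4),'size',np.round(sorted(wh),4),'yaw',round(a,1),st[i])
E
python3 - <<'E'
from h import *
handles(load('w2.png'));handles(load('t1.png'),box=(180,262))
E
```

```text
red [ 0.4888 -0.19  ] size [0.0229 0.0948] yaw -4.4 [ 310  152   20   80 1519]
blue [ 0.4883 -0.282 ] size [0.0265 0.0948] yaw 12.9 [ 216  158   48   79 1677]
red [ 0.493 -0.187] size [0.0239 0.0943] yaw -4.5 [362 213  14  40 392]
blue [ 0.4925 -0.2812] size [0.0245 0.0947] yaw 13.0 [399 214  18  40 403]
```

```bash
python3 -m handwheel '[[0.2,-0.8,-0.04,1,0,0,0],[0.2,0,0,1,0,0,0],[0.2,0,0,1,0,0,0],[0.2,0,0,1,0,0,0],[0.2,0,0,1,0,0,0]]' >/dev/null && python3 -m handwheel '[[0.2,0,0,1,0,0,0],[0.2,0,0,1,0,0,0],[0.2,0,0,1,0,0,0],[0.2,0,0,0,0,0,0]]'; python3 - <<'E'
from h import *
o=get_obs();s=save('wrist','w3.png');wrist(s,o);np.save('pics/w3.png.npy',s,allow_pickle=True);handles(s,box=(0,400));print(o['tool_pos'],o['orientation'])
E
```

```text
clock: 16.68
tool_pos: [0.4986, -0.1877, 0.1821]
orientation: [-180.0, -0.1, 175.7]
force: [-0.3, -0.2, 1.2]
opening: 0.0524
gripper_force: 0.0
red [ 0.4713 -0.1884] size [0.0231 0.0619] yaw -4.3 [ 294  162   48  118 5201]
blue [ 0.4617 -0.2843] size [0.0321 0.041 ] yaw 12.7 [  76  174   95   87 4494]
[ 0.49857064 -0.187707    0.18206549] [-1.79993826e+02 -1.38587028e-01  1.75720056e+02]
```

View pics/w3.png

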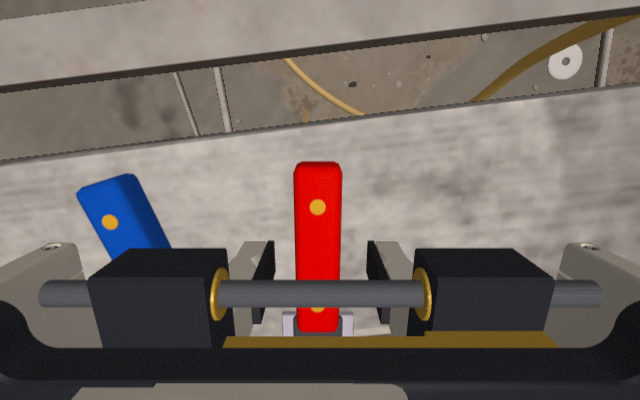

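The red handle is centred between the fingers at (318,245). Closing on it and lifting a little.

```bash
python3 -m handwheel '[[-1,0,0,0,0,0,0],[-1,0,0,0,0,0,0],[-1,0,0,0,0,0,0],[-1,0,0,0,0,0,0],[-1,0,0,0,0,0,0]]' && python3 -m handwheel '[[-1,0,0,0,0,0,0],[-1,0,0,-0.5,0,0,0],[-1,0,0,-1,0,0,0],[-1,0,0,-1,0,0,0],[-1,0,0,0,0,0,0]]'
```

```text
clock: 17.35
tool_pos: [0.4986, -0.1887, 0.1835]
orientation: [-180.0, 0.0, 175.7]
force: [-0.1, 1.4, 6.2]
opening: 0.0236
gripper_force: 30.0
clock: 17.98
tool_pos: [0.4991, -0.1888, 0.2477]
orientation: [180.0, 0.2, 175.7]
force: [0.1, -0.8, -1.8]
opening: 0.0238
gripper_force: 30.0
```

```bash
python3 -m handwheel '[[-1,0.7,0,0.5,0,0,-0.72],[-1,0.7,0.5,0.5,0,0,0],[-1,0,1,0,0,0,0],[-1,0,1,0,0,0,0],[-1,0,1,0,0,0,0]]' && python3 -m handwheel '[[-1,0,1,0,0,0,0],[-1,0,1,0,0,0,0],[-1,0,1,0,0,0,0],[-1,0,1,0,0,0,0],[-1,0,1,0,0,0,0]]' && python3 -m handwheel '[[-1,0,1,0,0,0,0],[-1,0,1,0,0,0,0],[-1,0,1,0,0,0,0],[-1,0,1,0,0,0,0],[-1,0,1,0,0,0,0]]' && python3 -m handwheel '[[-1,0,1,0,0,0,0],[-1,0,0.5,0,0,0,0],[-1,0,0,0,0,0,0]]' ; python3 - <<'E'
from h import *
o=get_obs();s=save('wrist','w4.png');wrist(s,o);np.save('pics/w4.png.npy',s,allow_pickle=True);print(o['tool_pos'],o['orientation'])
s=save('top','t3.png');c=s['color'][145:260,150:350,::-1];cv2.imwrite('pics/c3.png',cv2.resize(c,None,fx=4,fy=4,interpolation=cv2.INTER_CUBIC))
E
```

```text
clock: 18.6
tool_pos: [0.463, -0.0992, 0.2199]
orientation: [-180.0, -0.1, 180.0]
force: [-0.1, 0.4, -1.8]
opening: 0.0238
gripper_force: 30.0
clock: 19.23
tool_pos: [0.4631, 0.0258, 0.22]
orientation: [-180.0, -0.1, 180.0]
force: [0.6, 0.7, -1.0]
opening: 0.0238
gripper_force: 30.0
clock: 19.85
tool_pos: [0.4631, 0.1507, 0.2199]
orientation: [-180.0, -0.1, 180.0]
force: [0.9, -0.5, -1.8]
opening: 0.0237
gripper_force: 30.0
clock: 20.23
tool_pos: [0.4634, 0.188, 0.22]
orientation: [-180.0, -0.0, -180.0]
force: [0.2, 0.4, -1.1]
opening: 0.0236
gripper_force: 30.0
[0.46336029 0.18800121 0.22000782] [-1.79973092e+02 -3.75241439e-02 -1.79964406e+02]
```

View pics/w4.png

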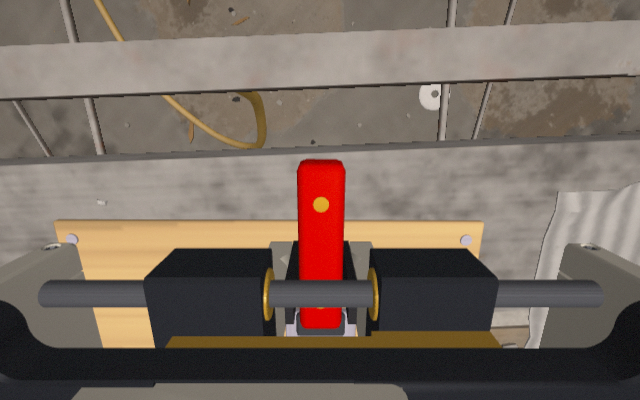

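View pics/c3.png

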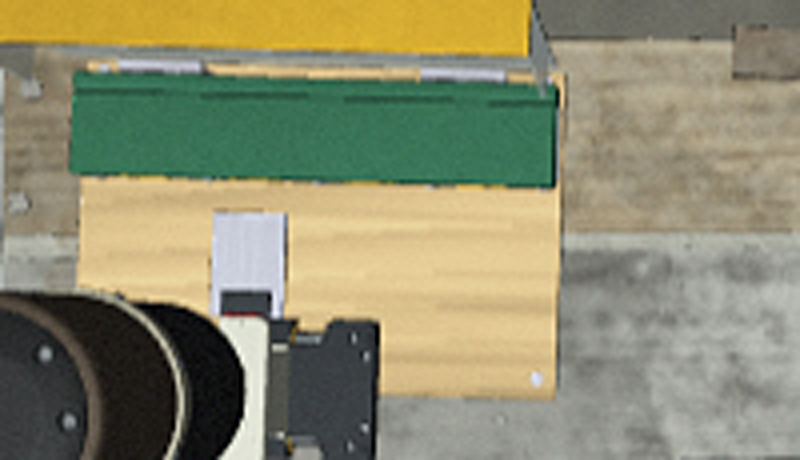

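The top crop shows the blade edge at (215–286,212) and the block's front top edge from (70,173) to (556,187).

```bash
python3 - <<'E'
from h import *
s=load('t3.png')
P=lambda a,b:(150+a/4-.4,145+b/4-.4)
for n,a,b,z in [('blkL',70,173,.04),('blkR',556,187,.04),('blkRback',556,90,.04),('base R',555,398,.006),('tipL',214,212,.041),('tipR',286.5,213,.041),('bladebackL',211,317,.041),('bladebackR',283.5,317,.041)]:print(n,px(s,*P(a,b),z).round(4))
hsv=cv2.cvtColor(s['color'],cv2.COLOR_RGB2HSV).astype(int)
# yellow marks: rows near front edge
c=s['color'][186:194,165:292].astype(int)
y=(c[:,:,0]-c[:,:,2]); cols=(c[:,:,0]>170)&(c[:,:,0]-c[:,:,2]>110)
print([(165+i,186+np.nonzero(cols[:,i])[0]) for i in range(cols.shape[1]) if cols[:,i].any()])
w=load('w4.png');print(px(w,321,160,.057))
E
```

```text
blkL [0.5857 0.297  0.04  ]
blkR [0.5849 0.0064 0.04  ]
blkRback [0.6429 0.0081 0.04  ]
base R [0.4585 0.0057 0.006 ]
tipL [0.5646 0.2096 0.041 ]
tipR [0.5652 0.1663 0.041 ]
bladebackL [0.5022 0.2089 0.041 ]
bladebackR [0.5034 0.1658 0.041 ]
[(265, array([191])), (266, array([191]))]
[0.40469258 0.18708681 0.057     ]
```

```bash
python3 -m handwheel '[[-1,0,-0.06,0.9,0,0,0.1],[-1,0,0,0.26,0,0,0],[-1,-0.5,0,0,0,0,0],[-1,-0.4,0,0,0,0,0],[-1,0,0,0,0,0,0]]' && python3 -m handwheel '[[-1,-0.3,0,0,0,0,0],[-1,-0.3,0,0,0,0,0],[-1,0,0,0,0,0,0]]'
```

```text
clock: 20.95
tool_pos: [0.4873, 0.1861, 0.1919]
orientation: [180.0, 0.1, 179.3]
force: [0.2, -0.5, -2.3]
opening: 0.0238
gripper_force: 30.0
clock: 21.32
tool_pos: [0.5016, 0.1858, 0.1914]
orientation: [180.0, 0.0, 179.4]
force: [-0.0, -0.2, -1.0]
opening: 0.0231
gripper_force: 30.0
```

```bash
python3 -m handwheel '[[-1,-0.4,0,0,0,0,0],[-1,-0.4,0,0,0,0,0],[-1,-0.3,0,0,0,0,0],[-1,0,0,0,0,0,0]]' && python3 -m handwheel '[[-1,-0.1,0,0,0,0,0],[-1,0,0,0,0,0,0]]' && python3 -m handwheel '[[-1,-0.1,0,0,0,0,0],[-1,0,0,0,0,0,0]]'
```

```text
clock: 21.82
tool_pos: [0.5292, 0.1854, 0.1912]
orientation: [180.0, 0.0, 179.4]
force: [-0.1, -0.2, -1.5]
opening: 0.0239
gripper_force: 30.0
clock: 22.08
tool_pos: [0.531, 0.1854, 0.1914]
orientation: [-180.0, -0.0, 179.4]
force: [0.6, -0.2, -1.7]
opening: 0.0237
gripper_force: 30.0
clock: 22.32
tool_pos: [0.5333, 0.1853, 0.1913]
orientation: [-180.0, -0.0, 179.4]
force: [-1.4, -1.2, -0.8]
opening: 0.0238
gripper_force: 30.0
```

```bash
python3 -m handwheel '[[-1,-0.08,0,0,0,0,0],[-1,0,0,0,0,0,0]]' && python3 -m handwheel '[[-1,-0.08,0,0.04,0,0,0],[-1,0,0,0,0,0,0]]'
```

```text
clock: 22.58
tool_pos: [0.534, 0.1849, 0.1908]
orientation: [-179.9, -0.2, 179.4]
force: [-8.6, 1.1, 1.3]
opening: 0.0235
gripper_force: 30.0
clock: 22.82
tool_pos: [0.5347, 0.1847, 0.19]
orientation: [-179.9, -0.4, 179.4]
force: [-18.0, 3.5, 9.6]
opening: 0.0238
gripper_force: 30.0
```

Contact with the back wall: -18 N at TCP x = 0.5347, where the measured depth put home. I'll release, lift and check.

```bash
python3 -m handwheel '[[0,0,0,0,0,0,0],[0,0,0,0,0,0,0],[0.2,0,0,0,0,0,0],[0.2,0,0,-0.5,0,0,0],[0.2,0,0,-1,0,0,0]]' && python3 -m handwheel '[[0.2,0.5,-1,-1,0,0,0],[0.2,0.5,-1,-1,0,0,0],[0.2,0.5,-1,-1,0,0,0],[0.2,0.5,-1,-1,0,0,0],[0.2,0,-1,-1,0,0,0]]' >/dev/null&& python3 -m handwheel '[[0.2,0,-1,0,0,0,0],[0.2,0,-1,0,0,0,0],[0.2,0,-1,0,0,0,0],[0.2,0,-1,0,0,0,0],[0.2,0,-1,0,0,0,0]]' >/dev/null&& python3 -m handwheel '[[0.2,0,-1,0,0,0,0],[0.2,0,-1,0,0,0,0],[0.2,0,-1,0,0,0,0],[0.2,0,-1,0,0,0,0],[0.2,0,-1,0,0,0,0]]' ; python3 - <<'E'
from h import *
s=save('top','t4.png');c=s['color'][145:265,150:450,::-1];cv2.imwrite('pics/c4.png',cv2.resize(c,None,fx=2.6,fy=2.6,interpolation=cv2.INTER_CUBIC))
handles(s,z=.026,box=(180,262))
E
```

```text
clock: 23.45
tool_pos: [0.5375, 0.1851, 0.2281]
orientation: [-179.9, -0.1, 179.4]
force: [0.6, 0.2, 0.3]
opening: 0.0522
gripper_force: 0.0
clock: 25.32
tool_pos: [0.4834, -0.19, 0.3539]
orientation: [-180.0, 0.1, 179.4]
force: [-0.8, -0.2, -0.6]
opening: 0.0529
gripper_force: 0.0
red [0.558  0.1854] size [0.0218 0.0337] yaw 2.2 [210 194  10  15 124]
```

View pics/c4.png

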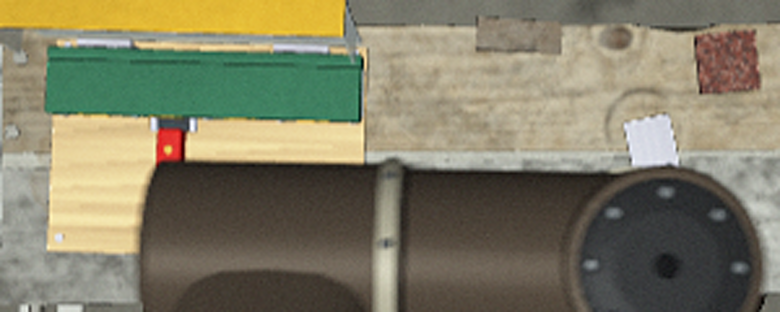

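The red scraper is in slot 3, at crop (172,140). Now I'll line up with the blue one and measure it again.

```bash
python3 -m handwheel '[[0.2,0,-1,0,0,0,-1],[0.2,0,-1,0,0,0,-1],[0.2,0,-1,0,0,0,-0.25],[0.2,0,0,0,0,0,0]]' ; python3 - <<'E'
from h import *
o=get_obs();s=save('wrist','w5.png');wrist(s,o);np.save('pics/w5.png.npy',s,allow_pickle=True);handles(s,box=(0,240))
save('top','t5.png')
print(o['tool_pos'],o['orientation'])
E
```

```text
clock: 25.88
tool_pos: [0.4906, -0.2647, 0.3535]
orientation: [-180.0, 0.0, -167.2]
force: [-0.2, 0.4, 0.7]
opening: 0.0526
gripper_force: 0.0
blue [ 0.4883 -0.2847] size [0.0231 0.0952] yaw 13.2 [ 292  138   24   89 1826]
[ 0.49061888 -0.26465932  0.35345254] [-1.79974598e+02  2.09112421e-02 -1.67212312e+02]
```

View pics/w5.png

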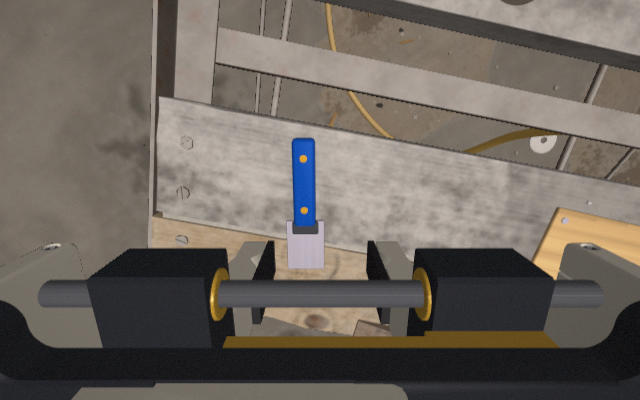

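```bash
python3 -m handwheel '[[0.2,-0.16,-0.7,1,0,0,0],[0.2,0,0,1,0,0,0],[0.2,0,0,1,0,0,0],[0.2,0,0,1,0,0,0],[0.2,0,0,1,0,0,0]]' >/dev/null && python3 -m handwheel '[[0.2,0,0,1,0,0,0],[0.2,0,0,0.83,0,0,0],[0.2,0,0,0,0,0,0]]'; python3 - <<'E'
from h import *
o=get_obs();s=save('wrist','w6.png');wrist(s,o);np.save('pics/w6.png.npy',s,allow_pickle=True);handles(s,box=(0,400));print(o['tool_pos'],o['orientation'])
E
python3 -m handwheel '[[0,0,0,0,0,0,0],[-0.2,0,0,0,0,0,0]]'
```

```text
clock: 26.98
tool_pos: [0.4979, -0.2788, 0.1812]
orientation: [179.9, -0.1, -167.1]
force: [-0.2, 0.4, 1.0]
opening: 0.0529
gripper_force: 0.0
blue [ 0.4715 -0.2889] size [0.0229 0.062 ] yaw 12.9 [ 290  161   48  119 5253]
[ 0.4978657  -0.27882555  0.1812271 ] [ 1.79929036e+02 -1.47791845e-01 -1.67089374e+02]
clock: 27.28
tool_pos: [0.4987, -0.2796, 0.1833]
orientation: [-180.0, 0.1, -167.1]
force: [-0.3, 0.5, -0.1]
opening: 0.0393
gripper_force: 0.0
```

```bash
python3 -m handwheel '[[-1,0,0,0,0,0,0],[-1,0,0,0,0,0,0],[-1,0,0,0,0,0,0],[-1,0,0,0,0,0,0],[-1,0,0,0,0,0,0]]' && python3 -m handwheel '[[-1,0,0,-0.5,0,0,0],[-1,0,0,-1,0,0,0],[-1,0,0,0,0,0,0]]'
```

```text
clock: 27.9
tool_pos: [0.4986, -0.2798, 0.1826]
orientation: [-180.0, 0.0, -167.1]
force: [-0.7, 0.2, 6.5]
opening: 0.0238
gripper_force: 30.0
clock: 28.28
tool_pos: [0.499, -0.2798, 0.2217]
orientation: [-179.9, 0.2, -167.1]
force: [0.9, 0.2, -2.5]
opening: 0.0237
gripper_force: 30.0
```

```bash
python3 -m handwheel '[[-1,0,0,0,0,0,1],[-1,0,0,0,0,0,1],[-1,0,0,0,0,0,0.15],[-1,0.7,1,0,0,0,0],[-1,0.72,1,0,0,0,0]]' && python3 -m handwheel '[[-1,0,1,0,0,0,0],[-1,0,1,0,0,0,0],[-1,0,1,0,0,0,0],[-1,0,1,0,0,0,0],[-1,0,1,0,0,0,0]]' >/dev/null&& python3 -m handwheel '[[-1,0,1,0,0,0,0],[-1,0,1,0,0,0,0],[-1,0,1,0,0,0,0],[-1,0,1,0,0,0,0],[-1,0,1,0,0,0,0]]'  && python3 -m handwheel '[[-1,0,1,0,0,0,0],[-1,0,0.2,0,0,0,0],[-1,0,0,0,0,0,0]]' ; python3 - <<'E'
from h import *
s=save('top','t6.png');c=s['color'][145:260,150:350,::-1];cv2.imwrite('pics/c6.png',cv2.resize(c,None,fx=4,fy=4,interpolation=cv2.INTER_CUBIC))
E
```

```text
clock: 28.9
tool_pos: [0.4622, -0.2292, 0.2191]
orientation: [180.0, -0.1, -179.9]
force: [-0.8, 0.6, -1.8]
opening: 0.0235
gripper_force: 30.0
clock: 30.15
tool_pos: [0.4627, 0.0211, 0.2195]
orientation: [-180.0, -0.0, -179.9]
force: [-0.5, -0.4, -1.8]
opening: 0.0237
gripper_force: 30.0
clock: 30.52
tool_pos: [0.4628, 0.0503, 0.2195]
orientation: [-180.0, -0.0, -179.9]
force: [-1.3, -0.6, -1.3]
opening: 0.0238
gripper_force: 30.0
```

View pics/c6.png

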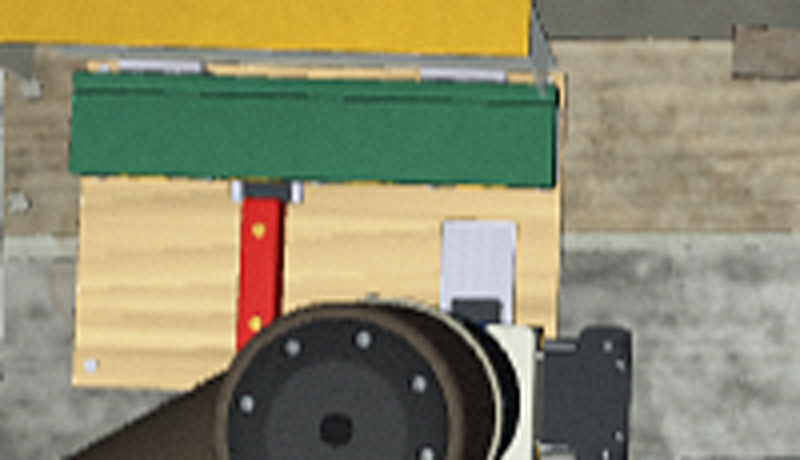

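The blue blade's edge runs from (443,220) to (517,222), and the red handle lies straight in slot 3.

```bash
python3 - <<'E'
from h import *
s=load('t6.png')
P=lambda a,b:(150+a/4-.4,145+b/4-.4)
for n,a,b,z in [('tipL',443,220,.041),('tipR',517,222,.041),('backL',440,300,.041),('backR',514,325,.041),('redback',258,230,.026)]:print(n,px(s,*P(a,b),z).round(4))
E
```

```text
tipL [0.5635 0.0729 0.041 ]
tipR [0.5634 0.0288 0.041 ]
backL [0.5159 0.0731 0.041 ]
backR [0.5023 0.0287 0.041 ]
redback [0.5552 0.1863 0.026 ]
```

```bash
python3 -m handwheel '[[-1,0,-0.03,0.9,0,0,0],[-1,0,0,0.25,0,0,0],[-1,-0.5,0,0,0,0,0],[-1,-0.4,0,0,0,0,0],[-1,0,0,0,0,0,0]]' && python3 -m handwheel '[[-1,-0.3,0,0,0,0,0],[-1,-0.3,0,0,0,0,0],[-1,0,0,0,0,0,0]]'
```

```text
clock: 31.2
tool_pos: [0.4868, 0.0497, 0.1914]
orientation: [180.0, 0.1, 180.0]
force: [-0.2, -0.4, -1.6]
opening: 0.0239
gripper_force: 30.0
clock: 31.58
tool_pos: [0.5011, 0.0497, 0.191]
orientation: [180.0, 0.0, 180.0]
force: [0.3, 0.8, -2.7]
opening: 0.0236
gripper_force: 30.0
```

```bash
python3 -m handwheel '[[-1,-0.4,0,0,0,0,0],[-1,-0.4,0,0,0,0,0],[-1,-0.3,0,0,0,0,0],[-1,0,0,0,0,0,0]]' && python3 -m handwheel '[[-1,-0.1,0,0,0,0,0],[-1,0,0,0,0,0,0]]' && python3 -m handwheel '[[-1,-0.1,0,0,0,0,0],[-1,0,0,0,0,0,0]]'
```

```text
clock: 32.08
tool_pos: [0.5285, 0.0496, 0.1908]
orientation: [-180.0, 0.0, 180.0]
force: [-0.3, -0.4, -2.5]
opening: 0.0234
gripper_force: 30.0
clock: 32.33
tool_pos: [0.5304, 0.0496, 0.1909]
orientation: [-180.0, -0.0, 180.0]
force: [-0.7, -0.4, -1.7]
opening: 0.0239
gripper_force: 30.0
clock: 32.58
tool_pos: [0.5331, 0.0496, 0.191]
orientation: [180.0, 0.0, 180.0]
force: [0.5, 0.4, -2.6]
opening: 0.0236
gripper_force: 30.0
```

```bash
python3 -m handwheel '[[-1,-0.08,0,0,0,0,0],[-1,0,0,0,0,0,0]]' && python3 -m handwheel '[[-1,-0.08,0,0.04,0,0,0],[-1,0,0,0,0,0,0]]' && python3 -m handwheel '[[-1,-0.05,0,0,0,0,0],[-1,0,0,0,0,0,0]]'
```

```text
clock: 32.83
tool_pos: [0.5344, 0.0494, 0.1906]
orientation: [-180.0, -0.1, 180.0]
force: [-1.4, -0.4, -1.5]
opening: 0.0237
gripper_force: 30.0
clock: 33.08
tool_pos: [0.535, 0.049, 0.1891]
orientation: [-179.9, -0.3, 179.9]
force: [-8.5, 0.7, 1.6]
opening: 0.0239
gripper_force: 30.0
clock: 33.33
tool_pos: [0.5354, 0.049, 0.1891]
orientation: [-179.9, -0.4, 179.9]
force: [-13.8, 4.0, 6.1]
opening: 0.0237
gripper_force: 30.0
```

```bash
python3 -m handwheel '[[0,0,0,0,0,0,0],[0,0,0,0,0,0,0],[0.2,0,0,0,0,0,0],[0.2,0,0,-0.5,0,0,0],[0.2,0,0,-1,0,0,0]]' && python3 -m handwheel '[[0.2,0.5,-1,-1,0,0,0],[0.2,0.5,-1,-1,0,0,0],[0.2,0.5,-1,-1,0,0,0],[0.2,0.5,-1,-1,0,0,0],[0.2,0,-1,-1,0,0,0]]' >/dev/null&& python3 -m handwheel '[[0.2,0,-1,0,0,0,0],[0.2,0,-1,0,0,0,0],[0.2,0,-1,0,0,0,0],[0.2,0,-1,0,0,0,0],[0.2,0,-1,0,0,0,0]]' >/dev/null&& python3 -m handwheel '[[0.2,0,-1,0,0,0,0],[0.2,0,-1,0,0,0,0],[0.2,0,-1,0,0,0,0],[0.2,0,-1,0,0,0,0],[0.2,0,-1,0,0,0,0]]' ; python3 - <<'E'
from h import *
s=save('top','t7.png');c=s['color'][145:265,150:450,::-1];cv2.imwrite('pics/c7.png',cv2.resize(c,None,fx=2.6,fy=2.6,interpolation=cv2.INTER_CUBIC))
handles(s,z=.026,box=(180,262))
E
```

```text
clock: 33.95
tool_pos: [0.538, 0.0495, 0.2277]
orientation: [-180.0, -0.1, 180.0]
force: [0.2, 0.5, -0.0]
opening: 0.0523
gripper_force: 0.0
clock: 35.83
tool_pos: [0.4879, -0.3263, 0.3535]
orientation: [-180.0, 0.1, 180.0]
force: [0.8, -0.4, 0.5]
opening: 0.0528
gripper_force: 0.0
red [0.5278 0.1835] size [0.0258 0.0943] yaw -0.0 [209 194  12  40 394]
blue [0.5278 0.0491] size [0.0238 0.0918] yaw -0.1 [265 196  12  39 376]
```

View pics/c7.png

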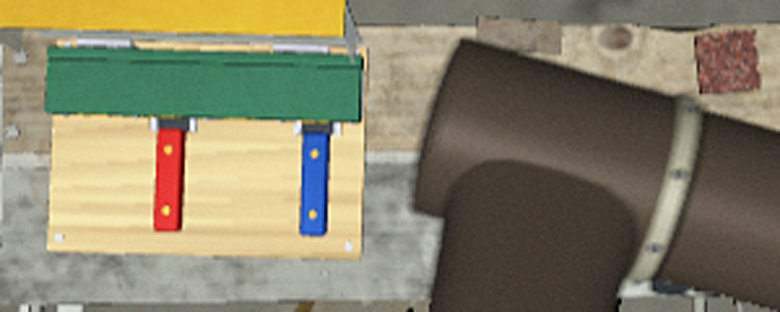

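Both handles lie straight at equal depth, with centres at x = 0.528, which is home. That uses the last of the pictures, so from here I'll work from numbers. Next the gripper goes back to the guard bar along the earlier path.

```bash
python3 -m handwheel '[[0.2,0,0,-1,0,0,-1],[0.2,0,0,-1,0,0,-1],[0.2,0,0,-1,0,0,-1],[0.2,0,0,-1,0,0,-1],[-0.5,0,0,-0.72,0,0,-1]]' >/dev/null && python3 -m handwheel '[[-0.5,0,0,0,0,0,-1],[-0.5,0,0,0,0,0,-1],[-0.5,0,0,0,0,0,-1],[-0.5,0,0,0,0,0,-1],[-0.5,0,0,0,0,0,-1]]' >/dev/null && python3 -m handwheel '[[-0.5,0,0,0,0,0,-1],[-0.5,0,0,0,0,0,-1],[-0.5,0,0,0,0,0,-1],[-0.5,0,0,0,0,0,-1],[-0.5,0,0,0,0,0,-1]]' && python3 -m handwheel '[[-0.5,-1,0,0,0,0,0],[-0.5,-1,0,0,0,0,0],[-0.5,-1,0,0,0,0,0],[-0.5,-1,0,0,0,0,0],[-0.5,-1,0,0,0,0,0]]' >/dev/null && python3 -m handwheel '[[-0.5,-1,-1,0,0,0,0],[-0.5,-1,-1,0,0,0,0],[-0.5,-1,-1,0,0,0,0],[-0.5,-1,-1,0,0,0,0],[-0.5,-1,-1,0,0,0,0]]' && python3 -m handwheel '[[-0.5,-1,-1,0,0,0,0],[-0.5,-1,-1,0,0,0,0],[-0.5,-1,-1,0,0,0,0],[-0.5,-1,-0.5,0,0,0,0],[-0.5,-1,0,0,0,0,0]]' && python3 -m handwheel '[[-0.5,-1,0,0,0,0,0],[-0.5,-1,0,0,0,0,0],[-0.5,-1,0,0,0,0,0],[-0.5,-1,0,0,0,0,0],[-0.5,0,0,0,0,0,0]]'
```

```text
clock: 37.75
tool_pos: [0.4877, -0.3253, 0.4714]
orientation: [-180.0, -0.0, -89.8]
force: [0.5, 0.6, -0.5]
opening: 0.022
gripper_force: 0.0
clock: 39.0
tool_pos: [0.6135, -0.0745, 0.4715]
orientation: [-179.9, 0.0, -90.0]
force: [-0.3, -0.1, 1.1]
opening: 0.0219
gripper_force: 0.0
clock: 39.62
tool_pos: [0.7008, 0.0507, 0.4702]
orientation: [180.0, -0.0, -90.0]
force: [-0.1, 0.3, -0.2]
opening: 0.022
gripper_force: 0.0
clock: 40.25
tool_pos: [0.7006, 0.1521, 0.4701]
orientation: [180.0, 0.0, -89.9]
force: [0.3, -0.0, -1.2]
opening: 0.0218
gripper_force: 0.0
```

```bash
python3 -c "
from h import *
a=load('t2.png')['color'][115:165,130:300].astype(int);b=load('t7.png')['color'][115:165,130:300].astype(int);print((abs(a-b).max(2)>40).sum())"; python3 -m handwheel '[[-0.5,0,-0.3,0.4,0,0,0],[-0.5,0,0,1,0,0,0],[-0.5,0,0,0.8,0,0,0],[-0.5,0,0,0,0,0,0]]' && python3 -m handwheel '[[-0.5,0,0,0.8,0,0,0],[-0.5,0,0,0.8,0,0,0],[-0.5,0,0,0.6,0,0,0],[-0.5,0,0,0,0,0,0]]' && python3 -m handwheel '[[-1,0,0,0,0,0,0],[-1,0,0,0,0,0,0],[-1,0,0,0,0,0,0],[-1,0,0,0,0,0,0]]'
```

```text
0
clock: 40.75
tool_pos: [0.7082, 0.1487, 0.4127]
orientation: [179.8, -0.1, -90.1]
force: [-0.9, -0.2, -0.4]
opening: 0.0219
gripper_force: 0.0
clock: 41.25
tool_pos: [0.7082, 0.1493, 0.3595]
orientation: [179.9, -0.0, -90.0]
force: [0.2, -0.6, 1.0]
opening: 0.0221
gripper_force: 0.0
clock: 41.75
tool_pos: [0.7084, 0.1496, 0.3614]
orientation: [-179.9, 0.0, -90.0]
force: [-0.8, -0.5, 3.6]
opening: 0.009
gripper_force: 30.0
```

```bash
python3 -c "
import numpy as np
t=np.r_[np.arange(94,3,-6),0];a=np.radians(16.04+t);x=.6515-.1665*np.cos(a);z=.203+.1665*np.sin(a)
for i in range(len(t)-1):print(t[i+1],'y',round(-(x[i+1]-x[i])/.025,2),'z',round(-(z[i+1]-z[i])/.025,2),x[i+1].round(4),z[i+1].round(4))"
```

```text
88 y 0.67 z -0.2 0.6919 0.3645
82 y 0.68 z -0.13 0.6748 0.3679
76 y 0.69 z -0.06 0.6574 0.3694
70 y 0.7 z 0.01 0.64 0.3691
64 y 0.69 z 0.08 0.6227 0.367
58 y 0.68 z 0.16 0.6057 0.3631
52 y 0.66 z 0.23 0.5892 0.3574
46 y 0.63 z 0.29 0.5734 0.3501
40 y 0.6 z 0.36 0.5585 0.3411
34 y 0.56 z 0.42 0.5446 0.3306
28 y 0.51 z 0.48 0.5318 0.3187
22 y 0.46 z 0.53 0.5204 0.3056
16 y 0.4 z 0.57 0.5104 0.2913
10 y 0.34 z 0.61 0.5019 0.2761
4 y 0.27 z 0.64 0.4951 0.2601
0 y 0.14 z 0.44 0.4915 0.249
```

```bash
python3 -m handwheel '[[-1,0,0.67,-0.2,0,0,0],[-1,0,0.68,-0.13,0,0,0],[-1,0,0.69,-0.06,0,0,0],[-1,0,0,0,0,0,0]]' && python3 -m handwheel '[[-1,0,0.7,0.01,0,0,0],[-1,0,0.69,0.08,0,0,0],[-1,0,0.68,0.16,0,0,0],[-1,0,0,0,0,0,0]]'
```

```text
clock: 42.25
tool_pos: [0.656, 0.1497, 0.3714]
orientation: [-180.0, 0.0, -90.0]
force: [-1.4, 1.1, 7.7]
opening: 0.0091
gripper_force: 30.0
clock: 42.75
tool_pos: [0.6044, 0.1499, 0.364]
orientation: [179.9, 0.0, -90.0]
force: [-3.2, 3.5, 5.5]
opening: 0.0091
gripper_force: 30.0
```

```bash
python3 -m handwheel '[[-1,0,0.66,0.23,0,0,0],[-1,0,0.63,0.29,0,0,0],[-1,0,0.6,0.36,0,0,0],[-1,0,0,0,0,0,0]]' && python3 -m handwheel '[[-1,0,0.56,0.42,0,0,0],[-1,0,0.51,0.48,0,0,0],[-1,0,0.46,0.53,0,0,0],[-1,0,0,0,0,0,0]]'
```

```text
clock: 43.25
tool_pos: [0.5574, 0.15, 0.341]
orientation: [179.9, 0.0, -90.0]
force: [-4.2, 4.9, 0.4]
opening: 0.0089
gripper_force: 30.0
clock: 43.75
tool_pos: [0.5195, 0.1501, 0.3048]
orientation: [179.9, 0.0, -90.0]
force: [-1.9, 5.0, -2.6]
opening: 0.0089
gripper_force: 30.0
```

```bash
python3 -m handwheel '[[-1,0,0.4,0.57,0,0,0],[-1,0,0.34,0.61,0,0,0],[-1,0,0,0,0,0,0]]' && python3 -m handwheel '[[-1,0,0.24,0.6,0,0,0],[-1,0,0,0,0,0,0]]' && python3 -m handwheel '[[-1,0,0.1,0.28,0,0,0],[-1,0,0,0,0,0,0]]' && python3 -m handwheel '[[-1,0,0.02,0.15,0,0,0],[-1,0,0,0,0,0,0]]'
```

```text
clock: 44.12
tool_pos: [0.5011, 0.1501, 0.2753]
orientation: [179.9, -0.0, -90.0]
force: [-2.4, 5.0, -2.1]
opening: 0.0089
gripper_force: 30.0
clock: 44.38
tool_pos: [0.4948, 0.1501, 0.2601]
orientation: [179.8, -0.0, -90.0]
force: [-4.5, 6.7, -1.5]
opening: 0.0088
gripper_force: 30.0
clock: 44.62
tool_pos: [0.4924, 0.15, 0.2535]
orientation: [179.8, -0.0, -90.0]
force: [-4.8, 7.0, -1.2]
opening: 0.0086
gripper_force: 30.0
clock: 44.88
tool_pos: [0.4915, 0.15, 0.2497]
orientation: [179.7, -0.0, -90.1]
force: [-8.6, 8.6, -0.4]
opening: 0.0086
gripper_force: 30.0
```

```bash
python3 -m handwheel '[[-1,0,-0.05,0.12,0,0,0],[-1,0,0,0,0,0,0]]' && python3 -m handwheel '[[-1,0,-0.05,0.12,0,0,0],[-1,0,0,0,0,0,0]]'
```

```text
clock: 45.12
tool_pos: [0.4911, 0.1499, 0.246]
orientation: [179.5, -0.1, -90.1]
force: [-18.9, 13.3, 2.8]
opening: 0.0086
gripper_force: 30.0
clock: 45.38
tool_pos: [0.4914, 0.1496, 0.2448]
orientation: [179.5, -0.1, -90.1]
force: [-32.1, 12.7, 29.0]
opening: 0.0092
gripper_force: 30.0
```

```bash
python3 -m handwheel '[[-1,0,0.06,-0.05,0,0,0],[-0.4,0,0,0,0,0,0],[0,0,0,0,0,0,0],[0.5,0,0,0,0,0,0],[0.5,0,0,0,0,0,0]]' && python3 -m handwheel '[[0.5,0,0,-0.6,0,0,0],[0.5,0,0,-1,0,0,0],[0.5,0,0,-1,0,0,0],[0.5,0,0,-1,0,0,0],[0.5,0,0,-1,0,0,0]]' && python3 -m handwheel '[[0,1,0,-0.5,0,0,0],[0,1,0,-0.5,0,0,0],[0,1,0,0,0,0,0],[0,1,0,0,0,0,0],[0,1,0,0,0,0,0]]' >/dev/null && python3 -m handwheel '[[0,1,0,0,0,0,0],[0,1,0,0,0,0,0],[0,1,0,0,0,0,0],[0,1,0,0,0,0,0],[0,1,0,0,0,0,0]]' >/dev/null && python3 -m handwheel '[[0,1,0,0,0,0,0],[0,1,0,0,0,0,0],[0,1,0,0,0,0,0],[0,1,0,0,0,0,0],[0,1,0,0,0,0,0]]'&& python3 -m handwheel '[[0,1,0,0,0,0,0],[0,1,0,0,0,0,0],[0,1,0,0,0,0,0],[0,1,0,0,0,0,0],[0,1,0,0,0,0,0]]'; python3 - <<'E'
from h import *
s=save('top','t8.png');a=load('t1.png')['color'][140:260,150:300];b=s['color'][140:260,150:300]
ga,gb=[cv2.cvtColor(i,cv2.COLOR_RGB2GRAY) for i in (a,b)]
for n,(y0,y1,x0,x1) in {'bar':(78,96,35,105),'front':(90,106,5,145),'left':(20,105,5,25),'back':(14,34,15,140)}.items():
    A=np.float32(ga[y0:y1,x0:x1]);B=np.float32(gb[y0:y1,x0:x1]);print(n,cv2.phaseCorrelate(A,B),abs(A-B).mean())
handles(s,z=.026,box=(180,262))
E
```

```text
clock: 46.0
tool_pos: [0.4937, 0.1494, 0.246]
orientation: [180.0, -0.0, -90.0]
force: [-0.2, -0.7, -0.4]
opening: 0.0434
gripper_force: 0.0
clock: 46.62
tool_pos: [0.4934, 0.1494, 0.3633]
orientation: [-179.9, 0.0, -90.0]
force: [0.6, -0.7, 0.2]
opening: 0.0658
gripper_force: 0.0
clock: 48.5
tool_pos: [0.4931, -0.2263, 0.3875]
orientation: [-179.9, -0.0, -90.0]
force: [0.5, 0.4, -0.1]
opening: 0.0436
gripper_force: 0.0
clock: 49.12
tool_pos: [0.4931, -0.3513, 0.3875]
orientation: [-180.0, -0.0, -90.0]
force: [0.3, 0.5, -0.5]
opening: 0.0435
gripper_force: 0.0
bar ((0.44935786817369205, 0.47368448335883073), 0.967127533606541) 26.45873
front ((0.502818919291272, 0.015554608112894108), 1.0150858726766374) 26.42634
left ((0.3500459266976481, 0.08638033222866426), 0.8731447288725112) 27.531176
back ((0.48665452896975125, 0.12812263751958675), 0.9782584629058838) 29.8376
```

```bash
python3 - <<'E'
from h import *
a=load('t1.png')['color'];b=load('t8.png')['color'];c=load('t7.png')['color']
for p in [(229,222),(200,190),(200,260),(215,212),(215,270),(170,200),(168,430),(150,100),(380,60),(60,500),(236,220)]: print(p,a[p],c[p],b[p])
ga,gb=[cv2.cvtColor(i,cv2.COLOR_RGB2GRAY) for i in (a,b)]
def tm(x,y,w,h):
    T=ga[y:y+h,x:x+w];W=gb[y-8:y+h+8,x-8:x+w+8];r=cv2.matchTemplate(W,T,cv2.TM_CCOEFF_NORMED);_,v,_,l=cv2.minMaxLoc(r);print((x,y),round(v,3),l[0]-8,l[1]-8)
tm(190,222,65,14);tm(160,160,20,84);tm(270,160,24,84);tm(160,230,135,16);tm(60,150,80,90)
E
```

```text
(229, 222) [179 181 194] [244 230 177] [198 200 214]
(200, 190) [219 216 199] [237 218 164] [244 243 234]
(200, 260) [224 220 203] [240 223 168] [245 245 234]
(215, 212) [223 221 203] [231  61  53] [243 213 207]
(215, 270) [226 222 205] [ 47 100 204] [208 227 240]
(170, 200) [169 194 181] [ 62 126  92] [203 227 216]
(168, 430) [111  85  77] [130  99  89] [134 103  94]
(150, 100) [108 112 108] [135 138 133] [127 130 127]
(380, 60) [86 88 81] [108 111 102] [106 109  97]
(60, 500) [73 73 64] [92 91 84] [90 89 80]
(236, 220) [201 205 208] [231 210 155] [228 233 236]
(190, 222) 0.883 1 1
(160, 160) 0.931 1 0
(270, 160) 0.932 0 0
(160, 230) 0.928 0 1
(60, 150) 0.996 0 0
```

```bash
python3 - <<'E'
from h import *
b=save('scene','s8.png')['color'];a=load('s1.png')['color']
ga,gb=[cv2.resize(cv2.cvtColor(i,cv2.COLOR_RGB2GRAY),None,fx=4,fy=4,interpolation=cv2.INTER_CUBIC) for i in (a,b)]
def tm(n,x,y,w,h,m=6):
    x,y,w,h,m=[4*i for i in(x,y,w,h,m)]
    T=ga[y:y+h,x:x+w];W=gb[y-m:y+h+m,x-m:x+w+m];r=cv2.matchTemplate(W,T,cv2.TM_CCOEFF_NORMED);_,v,_,l=cv2.minMaxLoc(r);print(n,round(v,3),(l[0]-m)/4,(l[1]-m)/4)
tm('bar',290,235,38,44);tm('backedge',228,210,70,60);tm('frontlip',285,235,64,70);tm('cloth',150,300,110,70);tm('box',232,80,62,52);tm('baseR',275,280,40,44)
s=load('s1.png')
for th in (0,1,2,4):
    t=np.radians(th);f=lambda r,z:(.6525-r*np.cos(t)+z*np.sin(t),.1525,.046+r*np.sin(t)+z*np.cos(t))
    print(th,np.round(proj(s,f(.16,.046)),2),np.round(proj(s,f(.185,-.02)),2))
E
```

```text
bar 0.923 0.75 2.25
backedge 0.996 0.5 -0.25
frontlip 0.956 0.75 1.5
cloth 0.999 0.0 0.0
box 0.999 0.0 0.0
baseR 0.952 0.5 1.5
0 [307.86 253.5 ] [316.94 274.56]
1 [307.54 252.62] [317.01 273.8 ]
2 [307.21 251.73] [317.06 273.02]
4 [306.48 249.94] [317.11 271.44]
```

The scene camera shows the bar about 2.5° lower than at the start, which fits the stop felt at 29 N. So the guard was slightly ajar at first and is now fully shut. One last check of the scrapers through the guard and of the bystanders before handing in.

```bash
python3 - <<'E'
from h import *
s=load('t8.png');b=s['color'].astype(int)
for n,m in (('red',b[:,:,0]-b[:,:,1]>18),('blue',b[:,:,2]-b[:,:,0]>20)):
    m=m.copy();m[:185]=0;m[245:]=0;m[:,:195]=0;m[:,285:]=0
    ys,xs=np.nonzero(m);print(n,len(xs),[np.percentile(v,[3,50,97]) for v in (xs,ys)],px(s,np.median(xs),np.median(ys),.026).round(4))
g=lambda f:cv2.cvtColor(load(f)['color'],cv2.COLOR_RGB2GRAY)
for n,(x,y,w,h) in {'tile':(412,150,36,36),'wedge':(328,148,44,24)}.items():
    r=cv2.matchTemplate(g('t7.png' if n=='tile' else 't2.png')[y-6:y+h+6,x-6:x+w+6],g('t1.png')[y:y+h,x:x+w],cv2.TM_CCOEFF_NORMED);print(n,cv2.minMaxLoc(r))
E
```

```text
red 480 [array([202.  , 211.  , 273.63]), array([198., 222., 243.])] [0.5071 0.1919 0.026 ]
blue 353 [array([266., 271., 275.]), array([197., 215., 234.])] [0.5278 0.048  0.026 ]
tile (-0.03170829638838768, 0.94643235206604, (0, 12), (6, 6))
wedge (0.3102837800979614, 0.9920574426651001, (0, 0), (6, 6))
```

```bash
python3 - <<'E'
from h import *
s=load('t8.png');b=s['color'].astype(int);m=(b[:,:,0]-b[:,:,1]>22);k=np.zeros_like(m);k[188:238,198:226]=1
ys,xs=np.nonzero(m&k);p=px(s,np.median(xs),(np.percentile(ys,2)+np.percentile(ys,98))/2,.026);print(len(xs),np.percentile(ys,[2,98]),p)
if abs(p[0]-.528)<.006 and abs(p[1]-.185)<.006: print(close_job())
E
```

```text
282 [197. 232.] [0.5249937  0.19744821 0.026     ]
```

```bash
python3 - <<'E'
from h import *
for f in('t7.png','t8.png'):
    b=load(f)['color'].astype(int);d=b[:,:,0]-b[:,:,1]
    print(f);[print(v,d[v,198:228].tolist()) for v in (196,200,206,212,218,224,228,233,235)]
E
```

```text
t7.png
196 [25, 29, 26, 25, 24, 24, 25, 27, 25, 24, 26, 21, 66, 185, 181, 179, 178, 182, 176, 177, 178, 156, 68, 56, 20, 25, 25, 23, 25, 22]
200 [16, 16, 18, 17, 17, 16, 19, 17, 16, 15, 13, 6, 101, 181, 178, 185, 135, 160, 176, 176, 176, 149, 59, 38, 12, 14, 14, 14, 15, 14]
206 [20, 16, 17, 17, 17, 22, 22, 20, 22, 22, 19, 9, 139, 180, 174, 176, 174, 172, 172, 177, 166, 122, 69, 29, 16, 20, 22, 24, 20, 25]
212 [17, 18, 16, 15, 15, 15, 15, 14, 14, 17, 12, 1, 181, 178, 173, 174, 174, 174, 176, 171, 163, 92, 67, 11, 13, 15, 14, 14, 18, 15]
218 [21, 19, 17, 21, 21, 20, 22, 22, 20, 21, 15, 43, 180, 176, 174, 173, 176, 171, 173, 174, 159, 73, 73, 18, 21, 21, 20, 20, 20, 23]
224 [23, 20, 25, 24, 25, 24, 25, 26, 24, 25, 18, 85, 180, 181, 160, 65, 34, 141, 176, 176, 144, 63, 45, 24, 22, 22, 25, 23, 22, 22]
228 [14, 15, 14, 17, 14, 17, 16, 16, 15, 12, 6, 141, 182, 173, 180, 178, 181, 176, 172, 174, 139, 58, 42, 14, 17, 19, 18, 20, 20, 19]
233 [26, 27, 26, 25, 26, 28, 25, 26, 25, 25, 22, 53, 154, 152, 148, 152, 153, 152, 156, 143, 67, 48, 23, 21, 25, 25, 26, 25, 25, 25]
235 [20, 23, 20, 23, 21, 
[... 412 characters left out ...]
1, 1, 1, 1, 1, 0, 1]
212 [0, 2, 2, 1, 1, 1, -2, 32, 30, 30, 28, 28, 31, 31, 28, 29, 26, 16, 1, 2, 1, 1, 2, 2, 2, 1, 3, 1, 1, 1]
218 [1, 3, 2, 2, 2, -1, 35, 27, 29, 28, 32, 29, 28, 31, 31, 28, 19, 1, 1, 2, 1, 2, 2, 1, 2, 1, 0, 1, 1, 2]
224 [1, 1, 1, -1, -2, 30, 31, 27, 29, 29, 28, 30, 27, 27, 23, 17, -1, -1, 0, 1, 0, 1, 1, 1, 2, 2, 1, 1, 2, 1]
228 [-5, -3, -3, -4, -4, -5, -6, -4, -5, -4, 0, -2, -5, -5, -6, -2, -2, -5, -6, -4, -1, -2, -2, -1, -1, -4, -3, -2, 0, -1]
233 [-1, -1, -2, 5, 12, 11, 13, 18, 16, 17, 16, 16, 16, 9, 4, 0, 1, 0, 1, 1, 0, -1, 0, 1, 1, 1, 2, 1, 2, 0]
235 [-5, -5, -4, -5, -5, -4, -5, -4, -5, -5, -5, -3, -5, -5, -4, -3, -3, -3, -4, -5, -4, -4, -5, -6, -4, -5, -5, -4, -5, -3]
```

The check caught something: the blue scraper and the bystanders are fine, but the red one has been knocked askew. Its handle is tilted about 10° and a few mm out. I'll raise the guard again, reseat the red scraper and shut it again.

```bash
python3 -m handwheel '[[0.2,-1,0,0,0,0,0],[0.2,-1,0,0,0,0,0],[0.2,-1,0,0,0,0,0],[0.2,-1,0,0,0,0,0],[0.2,-1,0,0,0,0,0]]' >/dev/null && python3 -m handwheel '[[0.2,-1,0,0,0,0,0],[0.2,-1,0,0,0,0,0],[0.2,-1,0,0,0,0,0],[0.2,-1,0,0,0,0,0],[0.2,-1,0,0,0,0,0]]' >/dev/null && python3 -m handwheel '[[0.2,-1,0,0,0,0,0],[0.2,-1,0,0,0,0,0],[0.2,-1,0,0,0,0,0],[0.2,-1,0,0,0,0,0],[0.2,-1,0,0,0,0,0]]' >/dev/null && python3 -m handwheel '[[0.2,-1,0,0,0,0,0],[0.2,-1,0,0,0,0,0],[0.2,-1,0,0,0,0,0],[0.2,-1,0,0,0,0,0],[0.2,-0.1,0,0,0,0,0]]' && python3 -m handwheel '[[0.2,0,0.05,1,0,0,0],[0.2,0,0,1,0,0,0],[0.2,0,0,1,0,0,0],[0.2,0,0,1,0,0,0],[0.2,0,0,1,0,0,0]]' && python3 -m handwheel '[[0.2,0,0,0.45,0,0,0],[-1,0,0,0,0,0,0],[-1,0,0,0,0,0,0],[-1,0,0,0,0,0,0],[-1,0,0,0,0,0,0]]' && python3 -m handwheel '[[-1,0,0,0,0,0,0],[-1,0,0,0,0,0,0]]'
```

```text
clock: 51.72
tool_pos: [0.4931, 0.1283, 0.387]
orientation: [-180.0, 0.0, -89.9]
force: [-0.6, -0.1, -0.0]
opening: 0.0522
gripper_force: 0.0
clock: 52.35
tool_pos: [0.492, 0.1266, 0.2611]
orientation: [-180.0, 0.0, -90.0]
force: [-0.1, 0.3, -0.3]
opening: 0.0526
gripper_force: 0.0
clock: 52.98
tool_pos: [0.4923, 0.1272, 0.2505]
orientation: [-180.0, 0.0, -90.0]
force: [0.6, 0.2, 0.3]
opening: 0.0176
gripper_force: 0.0
clock: 53.22
tool_pos: [0.4904, 0.1268, 0.2498]
orientation: [179.8, -0.0, -90.1]
force: [-12.5, 4.2, 9.5]
opening: 0.0089
gripper_force: 30.0
```

```bash
python3 -m handwheel '[[-1,0,-0.15,-0.66,0,0,0],[-1,0,-0.3,-0.63,0,0,0],[-1,0,-0.36,-0.6,0,0,0],[-1,0,0,0,0,0,0]]' && python3 -m handwheel '[[-1,0,-0.44,-0.55,0,0,0],[-1,0,-0.5,-0.5,0,0,0],[-1,0,-0.54,-0.45,0,0,0],[-1,0,0,0,0,0,0]]'
```

```text
clock: 53.72
tool_pos: [0.5116, 0.1267, 0.2975]
orientation: [179.8, -0.0, -90.1]
force: [-7.3, 1.5, 4.0]
opening: 0.0088
gripper_force: 30.0
clock: 54.22
tool_pos: [0.5476, 0.1266, 0.3366]
orientation: [179.7, -0.1, -90.0]
force: [-20.9, 1.2, 26.2]
opening: 0.0089
gripper_force: 30.0
```

```bash
python3 -m handwheel '[[-1,0,-0.51,-0.48,0,0,0],[-1,0,-0.58,-0.38,0,0,0],[-1,0,-0.64,-0.27,0,0,0],[-1,0,0,0,0,0,0]]' && python3 -m handwheel '[[-1,0,-0.67,-0.21,0,0,0],[-1,0,-0.68,-0.13,0,0,0],[-1,0,-0.69,-0.06,0,0,0],[-1,0,0,0,0,0,0]]'
```

```text
clock: 54.72
tool_pos: [0.5933, 0.1265, 0.3638]
orientation: [-180.0, -0.1, -90.0]
force: [-2.1, -3.7, 5.9]
opening: 0.0093
gripper_force: 30.0
clock: 55.22
tool_pos: [0.6445, 0.1264, 0.3733]
orientation: [-180.0, -0.1, -90.0]
force: [1.7, -3.9, 3.0]
opening: 0.0095
gripper_force: 30.0
```

```bash
python3 -m handwheel '[[-1,0,-0.7,0.02,0,0,0],[-1,0,-0.69,0.08,0,0,0],[-1,0,-0.68,0.15,0,0,0],[-1,0,0,0,0,0,0]]' && python3 -m handwheel '[[-1,0,-0.5,0.15,0,0,0],[-1,0,0,0,0,0,0],[-0.5,0,0,0,0,0,0],[-0.5,0,0,0,0,0,0],[-0.5,0,0,0,0,0,0]]' && python3 -m handwheel '[[-0.5,0,0,-0.4,0,0,0],[-0.5,0,0,-1,0,0,0],[-0.5,0,0,-1,0,0,0],[-0.5,0,0,-1,0,0,0],[-0.5,0,0,-1,0,0,0]]'
```

```text
clock: 55.72
tool_pos: [0.696, 0.1263, 0.3662]
orientation: [180.0, -0.1, -90.1]
force: [1.5, -5.3, 0.3]
opening: 0.0087
gripper_force: 30.0
clock: 56.35
tool_pos: [0.7077, 0.1275, 0.3631]
orientation: [-180.0, 0.0, -90.0]
force: [-1.4, 0.1, -0.1]
opening: 0.0218
gripper_force: 0.0
clock: 56.98
tool_pos: [0.7078, 0.1271, 0.4748]
orientation: [-179.9, 0.0, -90.0]
force: [0.5, -0.8, 0.1]
opening: 0.0222
gripper_force: 0.0
```

```bash
python3 -m handwheel '[[0,1,1,0,0,0,0],[0,1,1,0,0,0,0],[0,1,1,0,0,0,0],[0,1,1,0,0,0,0],[0,1,1,0,0,0,0]]' >/dev/null && python3 -m handwheel '[[0,1,1,0,0,0,0],[0,1,1,0,0,0,0],[0,1,1,0,0,0,0],[0,1,0.8,0,0,0,0],[0,1,0,0,0,0,0]]' >/dev/null&& python3 -m handwheel '[[0,1,0,0,0,0,0],[0,1,0,0,0,0,0],[0,1,0,0,0,0,0],[0,1,0,0,0,0,0],[0,1,0,0,0,0,0]]' && python3 -m handwheel '[[0.2,0,0,0,0,0,1],[0.2,0,0,0,0,0,1],[0.2,0,0,0,0,0,1],[0.2,0,0,0,0,0,1],[0.2,0,0,0,0,0,1]]' >/dev/null && python3 -m handwheel '[[0.2,0,0,0,0,0,1],[0.2,0,0,0,0,0,1],[0.2,0,0,0,0,0,1],[0.2,0,0,0,0,0,1],[0.2,0,0,0,0,0,1]]' >/dev/null && python3 -m handwheel '[[0.2,0,0,0,0,0,1],[0.2,0,0,0,0,0,1],[0.2,0,0,0,0,0,1],[0.2,0,0,0,0,0,1],[0.2,0,0,0,0,0,1]]'; python3 - <<'E'
from h import *
s=save('top','t9.png');handles(s,z=.026,box=(180,262));handles(load('t7.png'),z=.026,box=(180,262))
c=s['color'].astype(int)
for v in range(184,200,2): print(v,[(c[v,u].sum()//3) for u in range(198,226)])
E
```

```text
clock: 58.85
tool_pos: [0.4877, -0.2487, 0.474]
orientation: [-179.9, -0.0, -90.0]
force: [0.7, 0.7, 0.1]
opening: 0.0438
gripper_force: 0.0
clock: 60.72
tool_pos: [0.4878, -0.2478, 0.4739]
orientation: [-180.0, 0.1, 179.8]
force: [0.5, 0.8, 0.1]
opening: 0.0527
gripper_force: 0.0
red [0.5222 0.1966] size [0.0259 0.094 ] yaw -7.2 [201 196  17  40 419]
red [0.5278 0.1835] size [0.0258 0.0943] yaw -0.0 [209 194  12  40 394]
blue [0.5278 0.0491] size [0.0238 0.0918] yaw -0.1 [265 196  12  39 376]
184 [np.int64(104), np.int64(100), np.int64(97), np.int64(93), np.int64(100), np.int64(106), np.int64(104), np.int64(101), np.int64(100), np.int64(100), np.int64(100), np.int64(106), np.int64(102), np.int64(100), np.int64(98), np.int64(103), np.int64(100), np.int64(104), np.int64(100), np.int64(99), np.int64(101), np.int64(104), np.int64(104), np.int64(99), np.int64(100), np.int64(101), np.int64(103), np.int64(98)]
186 [np.int64(101), np.int64(97), np.int64(96), np.int64(101), np.int64(97), np.int64(103), np.int64(99), np.int64(101), np.int64(104), np.int64(100), np.int64(102), np.int64(101), n
[... 2034 characters left out ...]
28), np.int64(133), np.int64(78), np.int64(80), np.int64(80), np.int64(88), np.int64(74), np.int64(73), np.int64(68), np.int64(66), np.int64(73), np.int64(88), np.int64(82), np.int64(61), np.int64(244), np.int64(234), np.int64(207), np.int64(189), np.int64(201), np.int64(202)]
198 [np.int64(203), np.int64(205), np.int64(206), np.int64(209), np.int64(205), np.int64(207), np.int64(207), np.int64(208), np.int64(216), np.int64(107), np.int64(110), np.int64(110), np.int64(114), np.int64(112), np.int64(111), np.int64(112), np.int64(110), np.int64(105), np.int64(66), np.int64(32), np.int64(148), np.int64(155), np.int64(227), np.int64(191), np.int64(145), np.int64(206), np.int64(206), np.int64(205)]
```

The red scraper is at (0.522, 0.197), yaw -7°, and its blade is still in the slot mouth. I'll go over it, grip, draw it out, straighten and reinsert it.

```bash
python3 -m handwheel '[[0.2,0,1,0,0,0,0],[0.2,0,1,0,0,0,0],[0.2,0,1,0,0,0,0],[0.2,0,1,0,0,0,0],[0.2,0,1,0,0,0,0]]' >/dev/null && python3 -m handwheel '[[0.2,0,1,0,0,0,0],[0.2,0,1,0,0,0,0],[0.2,0,1,0,0,0,0],[0.2,0,1,0,0,0,0],[0.2,0,1,0,0,0,0]]' >/dev/null && python3 -m handwheel '[[0.2,-0.8,1,0,0,0,0],[0.2,-0.83,1,0,0,0,0],[0.2,0,1,0,0,0,0],[0.2,0,1,0,0,0,0],[0.2,0,1,0,0,0,0]]' >/dev/null && python3 -m handwheel '[[0.2,0,1,0,0,0,0],[0.2,0,1,0,0,0,0],[0.2,0,0.74,0,0,0,0.6],[0.2,0,0,0,0,0,0.6]]' && python3 -m handwheel '[[0.2,0,0,1,0,0,0],[0.2,0,0,1,0,0,0],[0.2,0,0,1,0,0,0],[0.2,0,0,1,0,0,0],[0.2,0,0,1,0,0,0]]' >/dev/null && python3 -m handwheel '[[0.2,0,0,1,0,0,0],[0.2,0,0,1,0,0,0],[0.2,0,0,1,0,0,0],[0.2,0,0,0,0,0,0]]'; python3 - <<'E'
from h import *
o=get_obs();s=save('wrist','w7.png');wrist(s,o);np.save('pics/w7.png.npy',s,allow_pickle=True);handles(s,z=.026,box=(0,400));print(o['tool_pos'],o['orientation'])
E
```

```text
clock: 63.15
tool_pos: [0.5286, 0.1969, 0.4734]
orientation: [180.0, 0.0, 172.9]
force: [-0.6, -1.4, -0.1]
opening: 0.0529
gripper_force: 0.0
clock: 64.28
tool_pos: [0.5283, 0.1954, 0.2718]
orientation: [-179.9, -0.1, 172.9]
force: [0.5, 0.3, -0.2]
opening: 0.0528
gripper_force: 0.0
red [0.5183 0.1967] size [0.023  0.0952] yaw -7.8 [ 308  144   31  118 3330]
blue [0.5064 0.0537] size [0.0308 0.0622] yaw -0.2 [ 111  173   59   76 2816]
[0.52832642 0.19539006 0.27183771] [-1.79882455e+02 -1.22821347e-01  1.72856090e+02]
```

```bash
python3 -m handwheel '[[0.2,0,0,1,0,0,0.08],[0.2,0,0,1,0,0,0],[0.2,0,0,1,0,0,0],[0.2,0,0,0.28,0,0,0],[0.2,0,0,0,0,0,0]]' && python3 -m handwheel '[[-1,0,0,0,0,0,0],[-1,0,0,0,0,0,0],[-1,0,0,0,0,0,0],[-1,0,0,0,0,0,0],[-1,0,0,0,0,0,0]]' && python3 -m handwheel '[[-1,0,0,-0.05,0,0,0],[-1,0.5,0,0,0,0,0],[-1,0.5,0,0,0,0,0],[-1,0.5,0,0,0,0,0],[-1,0,0,0,0,0,0]]' && python3 -m handwheel '[[-1,0.6,0,0,0,0,0],[-1,0.6,0,-0.5,0,0,0],[-1,0,0,-0.66,0,0,-0.6],[-1,0,0,0,0,0,-0.68],[-1,0,0,0,0,0,0]]'
```

```text
clock: 64.95
tool_pos: [0.5292, 0.1959, 0.1918]
orientation: [180.0, 0.0, 172.3]
force: [0.5, 0.7, 0.6]
opening: 0.0527
gripper_force: 0.0
clock: 65.58
tool_pos: [0.5289, 0.1958, 0.1913]
orientation: [180.0, 0.0, 172.3]
force: [-1.0, -0.4, 4.9]
opening: 0.0235
gripper_force: 30.0
clock: 66.2
tool_pos: [0.4904, 0.2007, 0.1923]
orientation: [-180.0, -0.0, 172.4]
force: [0.6, -0.4, -1.7]
opening: 0.0237
gripper_force: 30.0
clock: 66.82
tool_pos: [0.4613, 0.2048, 0.2221]
orientation: [179.9, 0.0, 180.0]
force: [-0.4, 0.9, -2.0]
opening: 0.0238
gripper_force: 30.0
```

```bash
python3 -m handwheel '[[-1,0,-0.75,0,0,0,0],[-1,0,0,0,0,0,0]]'; python3 - <<'E'
from h import *
s=save('top','t10.png')
def blade(f):
    s=load(f);c=s['color'].astype(int);m=((c.max(2)-c.min(2))<45)&(c[:,:,2]>170);k=np.zeros_like(m);k[193:228,195:232]=1;m&=k
    n,l,st,ce=cv2.connectedComponentsWithStats(m.astype(np.uint8));i=1+np.argmax(st[1:,4]);print(f,st[i])
    for v in range(199,222,4):
        u=np.nonzero(l[v]==i)[0]; 
        if len(u): print(v,[px(s,a,v,.041)[:2].round(4).tolist() for a in (u.min()-.5,u.max()+.5)])
    print('tip',px(s,ce[i][0],st[i][1]-.5,.041))
blade('t3.png');blade('t10.png')
E
```

```text
clock: 67.08
tool_pos: [0.4612, 0.1843, 0.221]
orientation: [-180.0, -0.1, 179.9]
force: [-0.8, 0.3, -2.0]
opening: 0.0238
gripper_force: 30.0
t3.png [202 198  19  30 416]
199 [[0.5613, 0.2109], [0.5624, 0.1679]]
203 [[0.5517, 0.2105], [0.5529, 0.1676]]
207 [[0.5422, 0.2102], [0.5434, 0.1672]]
211 [[0.5327, 0.2098], [0.5339, 0.1669]]
215 [[0.5232, 0.2094], [0.5244, 0.1665]]
219 [[0.5137, 0.209], [0.5149, 0.1661]]
tip [0.56539914 0.18994459 0.041     ]
t10.png [204 199  19  29 415]
199 [[0.5614, 0.2061], [0.5625, 0.1656]]
203 [[0.5518, 0.2082], [0.5529, 0.1652]]
207 [[0.5423, 0.2078], [0.5434, 0.1648]]
211 [[0.5328, 0.2074], [0.5339, 0.1645]]
215 [[0.5233, 0.207], [0.5244, 0.1641]]
219 [[0.5138, 0.2066], [0.5149, 0.1638]]
tip [0.56309284 0.18693839 0.041     ]
```

```bash
python3 -m handwheel '[[-1,0,0.03,0.9,0,0,0.1],[-1,0,0,0.24,0,0,0],[-1,-0.5,0,0,0,0,0],[-1,-0.45,0,0,0,0,0],[-1,0,0,0,0,0,0]]' && python3 -m handwheel '[[-1,-0.3,0,0,0,0,0],[-1,-0.3,0,0,0,0,0],[-1,0,0,0,0,0,0]]'
```

```text
clock: 67.75
tool_pos: [0.4867, 0.1866, 0.1929]
orientation: [180.0, 0.0, 179.3]
force: [0.4, 0.6, -0.5]
opening: 0.0234
gripper_force: 30.0
clock: 68.12
tool_pos: [0.5011, 0.1863, 0.1927]
orientation: [180.0, 0.0, 179.4]
force: [0.6, 0.6, -1.9]
opening: 0.0238
gripper_force: 30.0
```

```bash
python3 -m handwheel '[[-1,-0.4,-0.03,0,0,0,0],[-1,-0.4,0,0,0,0,0],[-1,-0.3,0,0,0,0,0],[-1,0,0,0,0,0,0]]' && python3 -m handwheel '[[-1,-0.1,0,0,0,0,0],[-1,0,0,0,0,0,0]]' && python3 -m handwheel '[[-1,-0.08,0,0,0,0,0],[-1,0,0,0,0,0,0]]' && python3 -m handwheel '[[-1,-0.08,0,0.03,0,0,0],[-1,0,0,0,0,0,0]]'
```

```text
clock: 68.62
tool_pos: [0.5287, 0.1852, 0.1925]
orientation: [180.0, 0.0, 179.4]
force: [-0.3, 0.3, -1.8]
opening: 0.0238
gripper_force: 30.0
clock: 68.88
tool_pos: [0.5305, 0.1851, 0.1927]
orientation: [-180.0, -0.0, 179.4]
force: [-0.1, -0.1, -0.9]
opening: 0.0236
gripper_force: 30.0
clock: 69.12
tool_pos: [0.5326, 0.1852, 0.1927]
orientation: [180.0, 0.0, 179.4]
force: [0.0, 0.9, -1.6]
opening: 0.024
gripper_force: 30.0
clock: 69.38
tool_pos: [0.5342, 0.1849, 0.1916]
orientation: [-180.0, -0.1, 179.4]
force: [-3.1, -0.8, -1.4]
opening: 0.0235
gripper_force: 30.0
```

```bash
python3 -m handwheel '[[-1,-0.08,0,0.03,0,0,0],[-1,0,0,0,0,0,0]]' && python3 -m handwheel '[[-1,-0.06,0,0,0,0,0],[-1,0,0,0,0,0,0]]'
```

```text
clock: 69.62
tool_pos: [0.5348, 0.1848, 0.1913]
orientation: [-179.9, -0.2, 179.4]
force: [-13.5, 2.5, 10.8]
opening: 0.0234
gripper_force: 30.0
clock: 69.88
tool_pos: [0.5352, 0.1848, 0.1913]
orientation: [-179.9, -0.3, 179.3]
force: [-20.8, 4.3, 15.8]
opening: 0.024
gripper_force: 30.0
```

```bash
python3 -m handwheel '[[0,0,0,0,0,0,0],[0,0,0,0,0,0,0],[0.2,0,0,0,0,0,0],[0.2,0,0,-0.5,0,0,0],[0.2,0,0,-1,0,0,0]]' >/dev/null&& python3 -m handwheel '[[0.2,0.5,-1,-1,0,0,0],[0.2,0.5,-1,-1,0,0,0],[0.2,0.5,-1,-1,0,0,0],[0.2,0.5,-1,-1,0,0,0],[0.2,0,-1,-1,0,0,0]]' >/dev/null&& python3 -m handwheel '[[0.2,0,-1,-1,0,0,0],[0.2,0,-1,-1,0,0,0],[0.2,0,-1,-1,0,0,0],[0.2,0,-1,-1,0,0,0],[0.2,0,-1,-0.72,0,0,0]]' >/dev/null&& python3 -m handwheel '[[0.2,0,-1,0,0,0,0],[0.2,0,-1,0,0,0,0],[0.2,0,-1,0,0,0,0],[0.2,0,-1,0,0,0,0],[0.2,0,-1,0,0,0,0]]' >/dev/null && python3 -m handwheel '[[0.2,0,-1,0,0,0,0],[0.2,0,-1,0,0,0,0],[0.2,0,-1,0,0,0,0],[0.2,0,-1,0,0,0,0],[0.2,0,-1,0,0,0,0]]' ; python3 - <<'E'
from h import *
handles(save('top','t11.png'),z=.026,box=(180,262))
E
```

```text
clock: 73.0
tool_pos: [0.4823, -0.3153, 0.4726]
orientation: [-180.0, 0.0, 179.4]
force: [-0.1, 0.4, 0.2]
opening: 0.0524
gripper_force: 0.0
red [0.5278 0.1838] size [0.0258 0.0943] yaw -0.1 [209 194  12  40 396]
blue [0.5278 0.0491] size [0.0238 0.0918] yaw -0.1 [265 196  12  39 375]
```

Both are home again. Back to the bar.

```bash
python3 -m handwheel '[[-0.5,0,0,0,0,0,-1],[-0.5,0,0,0,0,0,-1],[-0.5,0,0,0,0,0,-1],[-0.5,0,0,0,0,0,-1],[-0.5,0,0,0,0,0,-1]]' >/dev/null && python3 -m handwheel '[[-0.5,0,0,0,0,0,-1],[-0.5,0,0,0,0,0,-1],[-0.5,0,0,0,0,0,-1],[-0.5,0,0,0,0,0,-1],[-0.5,0,0,0,0,0,-1]]' >/dev/null && python3 -m handwheel '[[-0.5,0,0,0,0,0,-1],[-0.5,0,0,0,0,0,-1],[-0.5,0,0,0,0,0,-1],[-0.5,0,0,0,0,0,-1],[-0.5,0,0,0,0,0,-1]]' && python3 -m handwheel '[[-0.5,-1,0,0,0,0,-0.1],[-0.5,-1,0,0,0,0,0],[-0.5,-1,0,0,0,0,0],[-0.5,-1,0,0,0,0,0],[-0.5,-1,0,0,0,0,0]]' >/dev/null && python3 -m handwheel '[[-0.5,-1,-1,0,0,0,0],[-0.5,-1,-1,0,0,0,0],[-0.5,-1,-1,0,0,0,0],[-0.5,-1,-1,0,0,0,0],[-0.5,-1,-1,0,0,0,0]]' && python3 -m handwheel '[[-0.5,-1,-1,0,0,0,0],[-0.5,-1,-1,0,0,0,0],[-0.5,-1,-1,0,0,0,0],[-0.5,-1,-0.8,0,0,0,0],[-0.5,-1,0,0,0,0,0]]' && python3 -m handwheel '[[-0.5,-1,0,0,0,0,0],[-0.5,-1,0,0,0,0,0],[-0.5,-1,0,0,0,0,0],[-0.5,-0.7,0,0,0,0,0],[-0.5,0,0,0,0,0,0]]'
```

```text
clock: 74.92
tool_pos: [0.4823, -0.3143, 0.4726]
orientation: [-180.0, -0.0, -90.4]
force: [0.1, -0.0, -0.1]
opening: 0.022
gripper_force: 0.0
clock: 76.18
tool_pos: [0.6084, -0.0636, 0.4726]
orientation: [-180.0, 0.0, -90.0]
force: [0.4, -0.5, -0.2]
opening: 0.0219
gripper_force: 0.0
clock: 76.8
tool_pos: [0.7037, 0.0614, 0.4713]
orientation: [180.0, -0.0, -90.0]
force: [0.2, -0.2, -0.2]
opening: 0.0223
gripper_force: 0.0
clock: 77.42
tool_pos: [0.7029, 0.1547, 0.4715]
orientation: [180.0, -0.0, -89.9]
force: [-0.5, -0.8, -0.1]
opening: 0.0218
gripper_force: 0.0
```

```bash
python3 -m handwheel '[[-0.5,0,-0.2,0.4,0,0,0],[-0.5,0,0,1,0,0,0],[-0.5,0,0,0.8,0,0,0],[-0.5,0,0,0,0,0,0]]' && python3 -m handwheel '[[-0.5,0,0,0.8,0,0,0],[-0.5,0,0,0.8,0,0,0],[-0.5,0,0,0.55,0,0,0],[-0.5,0,0,0,0,0,0]]' && python3 -m handwheel '[[-1,0,0,0,0,0,0],[-1,0,0,0,0,0,0],[-1,0,0,0,0,0,0],[-1,0,0,0,0,0,0]]'
```

```text
clock: 77.92
tool_pos: [0.708, 0.1522, 0.414]
orientation: [179.8, -0.1, -90.1]
force: [-0.5, -0.6, 0.3]
opening: 0.0218
gripper_force: 0.0
clock: 78.42
tool_pos: [0.7081, 0.1528, 0.3622]
orientation: [179.9, -0.0, -90.0]
force: [-0.2, -0.1, 0.4]
opening: 0.022
gripper_force: 0.0
clock: 78.92
tool_pos: [0.7082, 0.1531, 0.3639]
orientation: [-179.9, 0.0, -90.0]
force: [-0.5, 0.0, 3.6]
opening: 0.0087
gripper_force: 30.0
```

```bash
python3 -m handwheel '[[-1,0,0.67,-0.2,0,0,0],[-1,0,0.68,-0.13,0,0,0],[-1,0,0.69,-0.06,0,0,0],[-1,0,0,0,0,0,0]]' && python3 -m handwheel '[[-1,0,0.7,0.01,0,0,0],[-1,0,0.69,0.08,0,0,0],[-1,0,0.68,0.16,0,0,0],[-1,0,0,0,0,0,0]]'
```

```text
clock: 79.42
tool_pos: [0.6559, 0.1533, 0.3739]
orientation: [-180.0, 0.0, -90.0]
force: [-0.8, 0.8, 7.0]
opening: 0.009
gripper_force: 30.0
clock: 79.92
tool_pos: [0.6043, 0.1534, 0.3665]
orientation: [179.9, 0.0, -90.0]
force: [-3.1, 3.9, 5.6]
opening: 0.0088
gripper_force: 30.0
```

```bash
python3 -m handwheel '[[-1,0,0.66,0.23,0,0,0],[-1,0,0.63,0.29,0,0,0],[-1,0,0.6,0.36,0,0,0],[-1,0,0,0,0,0,0]]' && python3 -m handwheel '[[-1,0,0.56,0.42,0,0,0],[-1,0,0.51,0.48,0,0,0],[-1,0,0.46,0.53,0,0,0],[-1,0,0,0,0,0,0]]' && python3 -m handwheel '[[-1,0,0.4,0.57,0,0,0],[-1,0,0.34,0.61,0,0,0],[-1,0,0,0,0,0,0]]' && python3 -m handwheel '[[-1,0,0.24,0.6,0,0,0],[-1,0,0,0,0,0,0]]' && python3 -m handwheel '[[-1,0,0.1,0.3,0,0,0],[-1,0,0,0,0,0,0]]'
```

```text
clock: 80.42
tool_pos: [0.5574, 0.1535, 0.3434]
orientation: [179.9, 0.0, -90.0]
force: [-2.9, 5.1, 0.6]
opening: 0.0089
gripper_force: 30.0
clock: 80.92
tool_pos: [0.5195, 0.1536, 0.3073]
orientation: [179.9, 0.0, -90.0]
force: [-1.0, 4.1, -2.7]
opening: 0.0088
gripper_force: 30.0
clock: 81.3
tool_pos: [0.5012, 0.1536, 0.2778]
orientation: [179.9, -0.0, -90.0]
force: [-2.4, 6.2, -2.5]
opening: 0.0092
gripper_force: 30.0
clock: 81.55
tool_pos: [0.4948, 0.1536, 0.2627]
orientation: [179.8, -0.0, -90.0]
force: [-3.8, 7.0, -1.4]
opening: 0.0087
gripper_force: 30.0
clock: 81.8
tool_pos: [0.4923, 0.1536, 0.2555]
orientation: [179.8, -0.0, -90.0]
force: [-4.9, 7.0, -1.2]
opening: 0.009
gripper_force: 30.0
```

```bash
python3 -m handwheel '[[-1,0,0.02,0.15,0,0,0],[-1,0,0,0,0,0,0]]' && python3 -m handwheel '[[-1,0,0,0.12,0,0,0],[-1,0,0,0,0,0,0]]' && python3 -m handwheel '[[-1,0,0,0.06,0,0,0],[-1,0,0,0,0,0,0]]'
```

```text
clock: 82.05
tool_pos: [0.4914, 0.1535, 0.2517]
orientation: [179.7, -0.0, -90.1]
force: [-8.7, 8.4, 0.0]
opening: 0.0089
gripper_force: 30.0
clock: 82.3
tool_pos: [0.4907, 0.1535, 0.2485]
orientation: [179.7, -0.0, -90.1]
force: [-14.1, 10.4, 1.4]
opening: 0.0089
gripper_force: 30.0
clock: 82.55
tool_pos: [0.4907, 0.1535, 0.2481]
orientation: [179.7, -0.0, -90.1]
force: [-18.4, 9.6, 14.9]
opening: 0.009
gripper_force: 30.0
```

```bash
python3 -m handwheel '[[-1,0,0.04,0.07,0,0,0],[-1,0,0,0,0,0,0]]' && python3 -m handwheel '[[-1,0,0.03,0,0,0,0],[-0.4,0,0,0,0,0,0],[0,0,0,0,0,0,0],[0.5,0,0,0,0,0,0],[0.5,0,0,0,0,0,0]]' && python3 -m handwheel '[[0.5,0,0,-0.6,0,0,0],[0.5,0,0,-1,0,0,0],[0.5,0,0,-1,0,0,0],[0.5,0,0,-1,0,0,0],[0.5,0,0,-1,0,0,0]]' >/dev/null && python3 -m handwheel '[[0,1,0,-0.5,0,0,0],[0,1,0,-0.5,0,0,0],[0,1,0,0,0,0,0],[0,1,0,0,0,0,0],[0,1,0,0,0,0,0]]' >/dev/null && python3 -m handwheel '[[0,1,0,0,0,0,0],[0,1,0,0,0,0,0],[0,1,0,0,0,0,0],[0,1,0,0,0,0,0],[0,1,0,0,0,0,0]]' >/dev/null && python3 -m handwheel '[[0,1,0,0,0,0,0],[0,1,0,0,0,0,0],[0,1,0,0,0,0,0],[0,1,0,0,0,0,0],[0,1,0,0,0,0,0]]' >/dev/null && python3 -m handwheel '[[0,1,0,0,0,0,0],[0,1,0,0,0,0,0],[0,1,0,0,0,0,0],[0,1,0,0,0,0,0],[0,0,0,0,0,0,0]]'; python3 - <<'E'
from h import *
b=save('scene','s12.png')['color'];t=save('top','t12.png')
def tm(r,n,x,y,w,h,m=6):
    ga,gb=[cv2.resize(cv2.cvtColor(i,cv2.COLOR_RGB2GRAY),None,fx=4,fy=4,interpolation=cv2.INTER_CUBIC) for i in (load(r)['color'],b)]
    x,y,w,h,m=[4*i for i in(x,y,w,h,m)]
    T=ga[y:y+h,x:x+w];W=gb[y-m:y+h+m,x-m:x+w+m];q=cv2.matchTemplate(W,T,cv2.TM_CCOEFF_NORMED);_,v,_,l=cv2.minMaxLoc(q);print(r,n,round(v,3),(l[0]-m)/4,(l[1]-m)/4)
tm('s8.png','bar',290,235,38,44);tm('s8.png','lip',285,235,64,70);tm('s1.png','bar',290,235,38,44)
c=t['color'].astype(int)
for n,m,(u0,u1) in (('red',c[:,:,0]-c[:,:,1]>18,(198,226)),('blue',c[:,:,2]-c[:,:,0]>20,(258,284))):
    k=np.zeros_like(m);k[199:225,u0:u1]=1;ys,xs=np.nonzero(m&k);p=np.polyfit(ys,xs,1);print(n,len(xs),p[0].round(3),px(t,np.polyval(p,214),214,.026).round(4))
    col=(m[:,u0+8:u1-8]).mean(1);print(np.nonzero(col[185:240]>.5)[0]+185)
E
```

```text
clock: 82.8
tool_pos: [0.4904, 0.1536, 0.2479]
orientation: [179.8, -0.0, -90.0]
force: [-18.4, 7.7, 26.8]
opening: 0.0086
gripper_force: 30.0
clock: 83.42
tool_pos: [0.4907, 0.153, 0.2463]
orientation: [180.0, -0.0, -90.0]
force: [0.7, -0.7, -0.1]
opening: 0.0434
gripper_force: 0.0
clock: 86.55
tool_pos: [0.4902, -0.3232, 0.3874]
orientation: [-180.0, -0.0, -90.1]
force: [0.6, 0.4, -1.0]
opening: 0.0441
gripper_force: 0.0
s8.png bar 0.99 0.0 0.0
s8.png lip 0.992 0.0 0.0
s1.png bar 0.915 0.75 2.25
red 240 -0.025 [0.5265 0.1846 0.026 ]
[195 196 197 198 199 200 204 205 206 207 208 209 210 211 212 213 214 215
 216 217 218 219 220 221 222 223 232 233]
blue 238 -0.03 [0.5302 0.049  0.026 ]
[196 197 198 199 200 201 202 205 206 207 208 209 210 211 212 213 214 215
 216 217 218 219 220 221 222 223 224 225 226 227 228 229 230 231 232 233
 234]
```

Both scrapers sit straight and home under the guard, and the guard is back at its stop. Handing in.

```bash
python3 -c "
from plant import *
print(close_job())"
```

```text
the job is handed in; nothing more can be done
None
```

The job is handed in: the red scraper is fully home in slot 3, the blue in slot 1, and the guard is fully shut; after the first shutting I found the red one knocked askew, so I lifted the guard, reseated it and shut the guard again; I never touched the tile or the wedge.

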